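Comb the label stakes into rows and hang up the rake

ROBOT

A 6-joint arm with a two-finger parallel gripper is mounted at the origin on a cart in front of the work surface, level with it; the furniture and walls round the work are solid. World frame = base frame: x ahead of the robot, y to its left, z up, the work surface at z = 0. Lengths are in m, angles in rad, forces in N, time in s.
With the tool pointing down it reaches from about 0.35 to 0.775 m from the base axis. Payload 7.3 kg.
Tool frame: the origin (TCP) lies at the very end of the fingers, on their centre line; the grasp point (between the pads) lies 19 mm behind it (robot.hold_point_z is the distance from the TCP to the grasp point, in m); z points along the fingers, y is the direction in which the jaws open and shut (so a half turn about z gives the same grasp; the last joint's range is limited). The gripper opens to 92 mm and grips with 3 to 60 N. Pads are 19 mm wide; open, the fingers measure 130 mm over their backs; the gripper's body (75 mm by 190 mm) begins 47 mm behind the grasp point.
Start: joints at [-1.406, 0.342, 1.524, -0, 1.275, -0.146], TCP at [0.161, -0.5, 0.201] pointing down, gripper open.
Joint ranges: [-2.53, 2.53], [-0.77, 2.02], [0.04, 2.7], [-1, 4.14], [0.28, 2.66], [-3.11, 3.11]. Speed limits (rad/s): [2.57, 2.57, 3.14, 3.14, 3.14, 3.14].

INTERFACE

Orientations are given as [roll, pitch, yaw] about the fixed x, y, z axes, in that order (R = Rz(yaw) Ry(pitch) Rx(roll)).
In Python, from cell import monitor, viewer, robot gives the robot as it stands.
- The arm moves only by the tool move_arm, never from a script. Its argument "deltas" is a list of rows, each an object of numbers: "x", "y", "z": the shift along the tool's x, y, z in m; "wx", "wy", "wz": the turn, a rotation vector about the tool's x, y, z in degrees; "hand": the opening, from 0 (shut) to 1 (fully open). In form: [{"x": .., "y": .., "z": .., "wx": .., "wy": .., "wz": .., "hand": ..}, ...]. A call has 1 to 8 rows; each row is the pose to reach, as a shift and turn from the pose commanded when the call began, along the tool's axes at that moment; what a row does not reach only later rows make up. A row lasts 1/8 s, in which the tool goes at most 62.5 mm and 10.7 degrees, less where a joint would pass 70% of its speed; a pose out of reach is approached as far as the arm can. A call with a gripper value outside its range is refused whole. The fingers move at their own pace and stop on an object; "grip_force" is the grip in N (left out, the last holds). Time passes only in rows, so rows that repeat a pose let the fingers close. It gives the time, the measured TCP pose, the force and the opening at its end, in the units of the state.
- monitor.observe(): the state, without advancing time (a new reading comes with each control period).
- viewer.read_camera(name): name is "scene" or "side" or "wrist"; returns the picture (384x512x3 uint8, red, green, blue); there is no depth.
- viewer.camera_params(name): a dict with "camera_matrix" (3x3 intrinsics, pixels), "R" (3x3) and "t" (3): a world point X has camera coordinates R X + t. Camera axes: x right, y down, z forward; pixel columns grow to the right and rows downward; lengths in m; the calibration is good to about 2 mm. A picture is of the moment at which its call begins: read the wrist's pose just before it. camera_params takes no time and is no camera call; for the wrist camera it gives the pose at the moment of the call.
- robot.hand_in(): hands the job in, once; it reports no verdict.
The state is a dict: "time": time; "qpos": joint angles; "qvel": joint speeds; "joint_efforts": joint torques, N m; "tool_pos": TCP position; "tool_rot": TCP orientation; "contact_force": force on the tool from outside, world axes, zero at the start; "torque": the same for the moment, N m; "opening": finger opening in m.
Only numpy, scipy, OpenCV 4.12 (cv2) and the standard library are available. Lean on these libraries where they do the work, as an engineer would, in place of code of your own. Each camera call takes 0.05 s, during which the arm holds its last target. There are 200 camera calls.

TASK

Take the orange hand rake by its grip and comb the scattered wooden label stakes in both lanes of the green-walled tray towards its front lip (the closed end, nearest the robot), so that the two stakes of each lane lie flat in two snug rows, one behind the other, parallel to the lip and against it. Move the stakes with the rake only, never with the gripper. Then hang the rake by its hook on the bar of the tool stand, its head leaning on the back plate, let it settle and let go; leave the tape roll, sample cup and spool where they are.

Things in the scene. Friction and masses are not known exactly. Their poses are not given: they have to be found in the camera images.
- tray: fixed two-lane tray with green walls and grey floor, open at back (+x) and top. Origin under its centre; x from lip to back, y across. Floor top at z = 4 mm. Lip's inner face at x = -110 mm, floor's end at x = +110 mm. Walls 8 mm thick, centred at y = -118, 0, +118 mm; walls and lip reach z = 18 mm. Lanes 110 mm wide inside, centred at y = +59 mm (left) and -59 mm (right).
- stake_1: flat wooden label stake with a red dipped end, 80 mm long (its y axis), 12 mm wide (x), 10 mm high (z), 20 g, smooth, with round ends, does not roll; starts askew in the left (tray y > 0) lane. Origin at the centre of its underside.
- stake_2: flat wooden label stake with a blue dipped end, 80 mm long (its y axis), 12 mm wide (x), 10 mm high (z), 20 g, smooth, with round ends, does not roll; starts askew in the left (tray y > 0) lane. Origin at the centre of its underside.
- stake_3: flat wooden label stake with a yellow dipped end, 80 mm long (its y axis), 12 mm wide (x), 10 mm high (z), 20 g, smooth, with round ends, does not roll; starts askew in the right (tray y < 0) lane. Origin at the centre of its underside.
- stake_4: flat wooden label stake with a white dipped end, 80 mm long (its y axis), 12 mm wide (x), 10 mm high (z), 20 g, smooth, with round ends, does not roll; starts askew in the right (tray y < 0) lane. Origin at the centre of its underside.
- rake_grip (a point): holding point of the hand rake (0.28 kg), in the middle of its orange upright grip, 95 mm above the tine tips. z up, y along the head, x to the hook's side. The grip is a bar 20 mm thick (y) by 30 mm (x), from 32 to 115 mm above the tine tips. The rake starts standing by itself on its tines.
- rake_tines (a point): point level with the tine tips, straight under the grip's middle; axes as rake_grip. Steel head 90 mm (y) by 30 mm (x), 18 to 32 mm above the tips. Two rows of seven flat steel tines, 6 mm thick (x), 10 mm wide (y), 18 mm clear below the head, rows at x = -11 and +11 mm (outer faces -14, +14), 3.5 mm gaps: stakes cannot pass between them.
- rake_hook (a point): where the stand's bar's centre lies in the rake's hook when it hangs: 34 mm in front (+x) of the grip's middle, 87 mm above the tine tips. Hook: orange arm 12 mm wide (y), from the grip's face (x = 15 mm) to x = 52 mm, 92 to 104 mm above the tips; its end, x = 44 to 52 mm, turns down to 76 mm. The slot between is 29 mm wide, open below.
- stand_bar (a point): middle of the tool stand's steel bar, 10 mm thick, along y, 135 mm above the bench, between posts at y = -64 and +64 mm (end balls reach 147 mm above the bench). Below it a grey back plate 140 mm wide, 40 to 85 mm above the bench; its front face, at x = -19 mm, is what the hung rake's head leans on. x points from the open front to the back.
- stand: the tool stand itself, origin under its bar's middle on the bench; grey base plate 146 mm (y), x from -30 to +70 mm, 8 mm thick.
- tape_clear: bystander, loose: roll of tape lying flat, 90 mm across, 48 mm high; origin at the centre of its underside.
- sample_cup_a: bystander, loose: white sample cup with red lid, 64 mm across, 58 mm high, standing behind the tray; origin at the centre of its underside.
- tie_spool: bystander, loose: green and black spool of twist tie, 61 mm across, 40 mm high; origin at the centre of its underside.
- tape_gun: bystander, fixed: black hand tape dispenser lying on its side between the stand and the tray, 234 by 232 mm, 66 mm high; an obstacle to carry the rake over.

How it is judged:
By the outcome, as a careful person would: the job done as asked, in the order asked, and still so for the second after the job is handed in, with the robot touching nothing.
It also fails if it takes over 64 s, if anything falls off the work surface, if the arm or the gripper's body presses on something with over 40 N, if the wrist force passes 120 N, or if a joint passes its speed limit or range.

## Working session

There is one attempt and no reset: what is moved stays moved. The work goes in short steps, Python scripts to look and compute and a tool call to move; the robot and the scene stay as the last step left them, time stands still between calls to the robot, and variables do not carry over. Pictures are saved under pics/ and viewed, about 8 in all and at most 12, crops included, and the job is handed in when it is done.

Besides the shell and the picture viewer there is one more tool, called after "Emit:" by a JSON object that holds its "api" and its "payload", one argument or row to a line. move_arm: Moves the arm, as the interface text tells. Its arguments: {"type":"object","properties":{"deltas":{"type":"array","items":{"type":"object","properties":{"x":{"type":"number"},"y":{"type":"number"},"z":{"type":"number"},"wx":{"type":"number"},"wy":{"type":"number"},"wz":{"type":"number"},"hand":{"type":"number"}}}},"grip_force":{"type":"number"}},"required":["deltas"]}

```bash
ls; mkdir -p pics; python3 - <<'E'
from cell import monitor, viewer, robot
import cv2,numpy as np
s=monitor.observe(); print(s['time'],s['tool_pos'],s['tool_rot'],s['opening'],robot.hold_point_z)
for n in ['scene','side']:
    im=viewer.read_camera(n); cv2.imwrite(f'pics/{n}0.png',im[:,:,::-1])
    p=viewer.camera_params(n); print(n,np.round(p['camera_matrix'],1).tolist(),np.round(p['R'],3).tolist(),np.round(p['t'],3).tolist(), (-p['R'].T@p['t']).round(3))
E
```

```text
pics
0.0 [ 0.16049481 -0.49941444  0.20023543] [-3.14008429e+00 -2.10148627e-04  3.10775385e-01] 0.09189393510292841 0.0188
scene [[478.2, 0.0, 254.8], [0.0, 478.2, 191.4], [0.0, 0.0, 1.0]] [[0.785, -0.62, 0.02], [-0.382, -0.509, -0.771], [0.488, 0.597, -0.636]] [-0.451, 0.295, 1.411] [-0.222 -0.973  1.134]
side [[464.1, 0.0, 258.9], [0.0, 464.1, 188.3], [0.0, 0.0, 1.0]] [[0.899, 0.438, 0.011], [0.364, -0.733, -0.574], [-0.243, 0.521, -0.818]] [-0.473, -0.153, 1.635] [ 0.878 -0.756  1.255]
```

View pics/scene0.png

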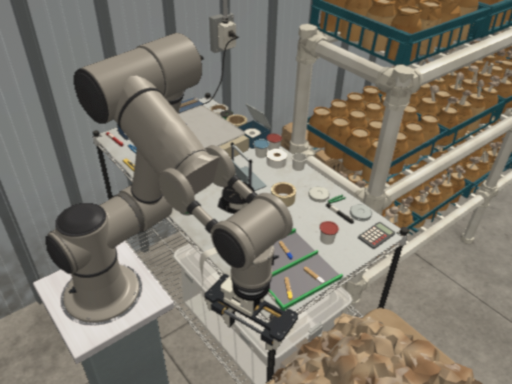

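View pics/side0.png

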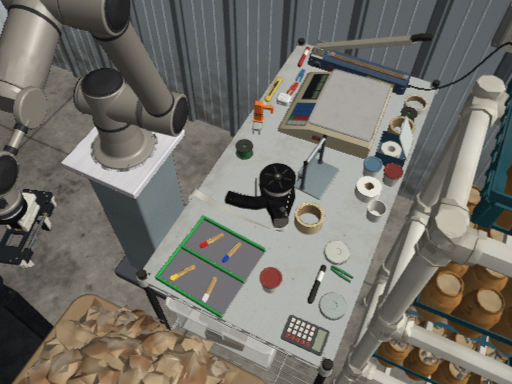

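```bash
cat > h.py <<'E'
from cell import monitor, viewer, robot
import cv2,numpy as np
from scipy.spatial.transform import Rotation as Ro
def ray(px,z,p):
    K,R,t=p['camera_matrix'],np.array(p['R']),np.array(p['t'])
    c=-R.T@t; d=R.T@np.linalg.solve(K,[px[0],px[1],1]); return c+d*(z-c[2])/d[2]
def proj(X,p):
    q=p['camera_matrix']@(np.array(p['R'])@np.array(X)+p['t']); return q[:2]/q[2]
E
python3 - <<'E'
import cv2,numpy as np
im=cv2.imread('pics/side0.png')
a=cv2.resize(im[90:220,220:350],(520,520),interpolation=cv2.INTER_CUBIC)
b=cv2.resize(im[205:325,150:290],None,fx=2,fy=2,interpolation=cv2.INTER_CUBIC)
o=np.zeros((520,800,3),np.uint8);o[:,:520]=a;o[:240,520:]=b
cv2.imwrite('pics/crop0.png',o)
E
```

```text
(no output)
```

View pics/crop0.png

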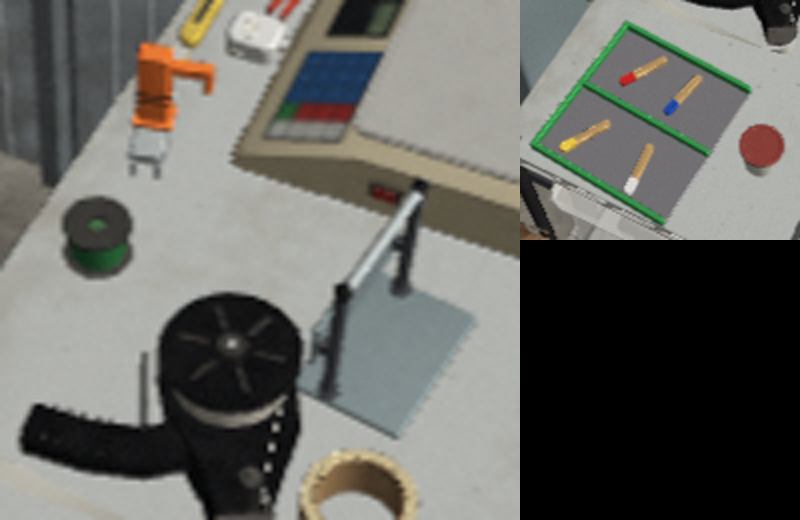

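```bash
python3 - <<'E'
from h import *
p=viewer.camera_params('side')
A=lambda x,y:(220+x/4-.375,90+y/4-.375); B=lambda x,y:(150+(x-520)/2-.25,205+y/2-.25)
for n,q,z in [('griptop',A(155,48),.115),('hooktip',A(205,72),.104),('headL',A(131,155),.032),('headR',A(167,160),.032),('tineL',A(134,173),0),('tineR',A(157,175),0),
 ('ball1',A(420,188),.140),('ball2',A(342,290),.14),('base front-r',A(398,437),.008),('base back r',A(474,318),.008),
 ('spool',A(97,220),.04),('tape',A(358,480),.048),
 ('trayBL',B(627,25),.018),('trayBR',B(750,92),.018),('FL',B(535,146),.018),('FR',B(664,222),.018),('mid0',B(585,87),.018),('mid1',B(708,153),.018),
 ('red',B(625,81),.014),('red e',B(664,60),.014),('blue',B(670,109),.014),('blue e',B(699,79),.014),('yel',B(564,146),.014),('yel e',B(607,124),.014),('wh',B(631,187),.014),('wh e',B(650,148),.014),('cup',B(761,143),.058),
 ('gunreeltop',A(231,343),.066),('gunhandle',A(30,420),.04)]:
    print(n,ray(q,z,p).round(3))
E
```

```text
griptop [0.378 0.297 0.115]
hooktip [0.424 0.3   0.104]
headL [0.381 0.245 0.032]
headR [0.412 0.253 0.032]
tineL [0.38  0.252 0.   ]
tineR [0.399 0.259 0.   ]
ball1 [0.647 0.227 0.14 ]
ball2 [0.631 0.104 0.14 ]
base front-r [0.701 0.086 0.008]
base back r [0.714 0.228 0.008]
spool [0.391 0.158 0.04 ]
tape [0.694 0.008 0.048]
trayBL [ 0.404 -0.146  0.018]
trayBR [ 0.626 -0.166  0.018]
FL [ 0.387 -0.38   0.018]
FR [ 0.606 -0.397  0.018]
mid0 [ 0.402 -0.267  0.018]
mid1 [ 0.614 -0.28   0.018]
red [ 0.449 -0.231  0.014]
red e [ 0.484 -0.173  0.014]
blue [ 0.531 -0.241  0.014]
blue e [ 0.547 -0.178  0.014]
yel [ 0.423 -0.36   0.014]
yel e [ 0.46  -0.303  0.014]
wh [ 0.54  -0.372  0.014]
wh e [ 0.535 -0.309  0.014]
cup [ 0.682 -0.25   0.058]
gunreeltop [0.556 0.072 0.066]
gunhandle [ 0.438 -0.05   0.04 ]
```

Emit:
{"api": "move_arm", "payload": {
  "deltas": [
    {"x": 0.05,"y": -0.02,"z": -0.03,"wz": 3},
    {"x": 0.1,"y": -0.035,"z": -0.06,"wz": 6},
    {"x": 0.15,"y": -0.055,"z": -0.09,"wz": 9},
    {"x": 0.2,"y": -0.075,"z": -0.12,"wz": 12},
    {"x": 0.25,"y": -0.095,"z": -0.15,"wz": 16},
    {"x": 0.3,"y": -0.115,"z": -0.18,"wz": 20},
    {"x": 0.346,"y": -0.13,"z": -0.2,"wz": 22.4},
    {"x": 0.346,"y": -0.13,"z": -0.2,"wz": 22.4}
  ]
}}

```text
schema error: expected keys x, y, z, wx, wy, wz, hand
```

```bash
cat >> h.py <<'E'
def st():
    s=monitor.observe(); print('t',round(s['time'],2),'pos',s['tool_pos'].round(4) if hasattr(s['tool_pos'],'round') else s['tool_pos'],'rot deg',np.degrees(s['tool_rot']).round(2),'F',np.round(s['contact_force'],1),'M',np.round(s['torque'],2),'op',round(s['opening'],4)); return s
def delta(s,X,yaw):
    "tool-axis shift and turn from state s to world X, tool down with yaw (rad)"
    R=Ro.from_euler('xyz',s['tool_rot']); T=Ro.from_euler('xyz',[np.pi,0,yaw])
    print('d',(R.inv().apply(np.array(X)-s['tool_pos'])).round(4),'w',np.degrees((R.inv()*T).as_rotvec()).round(2))
def shot(n,f):
    p=viewer.camera_params(n); im=viewer.read_camera(n)[:,:,::-1].copy(); cv2.imwrite('pics/'+f,im); return im,p
E
python3 - <<'E'
from h import *
s=st(); im,p=shot('wrist','w1.png'); print((-p['R'].T@p['t']).round(3), p['R'].round(3).tolist(), p['camera_matrix'].round(0).tolist())
import pickle;pickle.dump(p,open('w1.pkl','wb'))
delta(s,[.45,-.02,.35],0.05)
E
```

```text
t 0.1 pos [ 0.1605 -0.4994  0.2003] rot deg [-1.7992e+02 -1.0000e-02  1.7810e+01] F [-0.5  0.8  0.2] M [-0.01  0.05  0.04] op 0.092
[ 0.238 -0.475  0.384] [[0.305, -0.952, -0.001], [-0.909, -0.292, 0.296], [-0.282, -0.089, -0.955]] [[289.0, 0.0, 252.0], [0.0, 289.0, 191.0], [0.0, 0.0, 1.0]]
d [ 0.4223 -0.3681 -0.1491] w [-0.08 -0.   14.94]
```

View pics/w1.png

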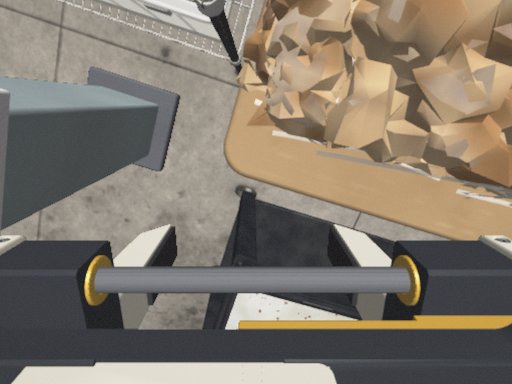

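Emit:
{"api": "move_arm", "payload": {
  "deltas": [
    {"x": 0.05,"y": -0.02,"z": -0.03,"wx": 0,"wy": 0,"wz": 3,"hand": 1},
    {"x": 0.1,"y": -0.035,"z": -0.06,"wx": 0,"wy": 0,"wz": 6,"hand": 1},
    {"x": 0.15,"y": -0.055,"z": -0.09,"wx": 0,"wy": 0,"wz": 9,"hand": 1},
    {"x": 0.2,"y": -0.075,"z": -0.12,"wx": 0,"wy": 0,"wz": 12,"hand": 1},
    {"x": 0.25,"y": -0.095,"z": -0.15,"wx": 0,"wy": 0,"wz": 16,"hand": 1},
    {"x": 0.28,"y": -0.115,"z": -0.18,"wx": 0,"wy": 0,"wz": 20,"hand": 1},
    {"x": 0.28,"y": -0.13,"z": -0.2,"wx": 0,"wy": 0,"wz": 22.4,"hand": 1},
    {"x": 0.28,"y": -0.13,"z": -0.2,"wx": 0,"wy": 0,"wz": 22.4,"hand": 1}
  ]
}}

```text
time: 1.15
tool_pos: [0.3879, -0.29, 0.4023]
tool_rot: [3.139, -0.002, -0.078]
contact_force: [-0.0, 0.2, -0.2]
opening: 0.0919
```

```bash

python3 - <<'E'
from h import *
s=st(); im,p=shot('wrist','w2.png')
import pickle;pickle.dump(p,open('w2.pkl','wb'))
delta(s,[.40,0.02,.38],0.05)
for n,X in dict(TL=[.404,-.146,.018],TR=[.626,-.166,.018],FL=[.387,-.38,.018],FR=[.606,-.397,.018]).items(): print(n,proj(X,p).round(0))
E
```

```text
t 1.15 pos [ 0.3879 -0.29    0.4023] rot deg [ 1.7987e+02 -1.4000e-01 -4.4800e+00] F [-0.   0.2 -0.2] M [ 0.04 -0.02 -0.  ] op 0.0919
d [-0.0122 -0.31    0.0215] w [ 0.14 -0.13 -7.34]
TL [178. 143.]
TR [169.  13.]
FL [297. 142.]
FR [303.  14.]
```

View pics/w2.png

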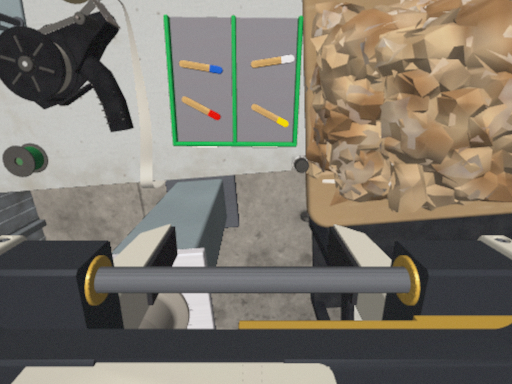

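Emit:
{"api": "move_arm", "payload": {
  "deltas": [
    {"x": 0,"y": -0.06,"z": 0,"wx": 0,"wy": 0,"wz": 0,"hand": 1},
    {"x": 0,"y": -0.12,"z": 0,"wx": 0,"wy": 0,"wz": 0,"hand": 1},
    {"x": 0,"y": -0.18,"z": 0,"wx": 0,"wy": 0,"wz": 0,"hand": 1},
    {"x": 0,"y": -0.24,"z": 0,"wx": 0,"wy": 0,"wz": 0,"hand": 1},
    {"x": -0.01,"y": -0.3,"z": 0.01,"wx": 0,"wy": 0,"wz": 0,"hand": 1},
    {"x": -0.03,"y": -0.36,"z": 0.02,"wx": 0,"wy": 0,"wz": -2,"hand": 1},
    {"x": -0.05,"y": -0.42,"z": 0.03,"wx": 0,"wy": 0,"wz": -4,"hand": 1},
    {"x": -0.07,"y": -0.48,"z": 0.04,"wx": 0,"wy": 0,"wz": -6,"hand": 1}
  ]
}}

```text
time: 2.2
tool_pos: [0.3566, 0.1902, 0.3599]
tool_rot: [3.141, 0.002, 0.025]
contact_force: [2.0, -0.2, -0.0]
opening: 0.0919
```

Emit:
{"api": "move_arm", "payload": {
  "deltas": [
    {"x": -0.02,"y": -0.05,"z": 0.01,"wx": 0,"wy": 0,"wz": -1,"hand": 1},
    {"x": -0.03,"y": -0.075,"z": 0.01,"wx": 0,"wy": 0,"wz": -1,"hand": 1},
    {"x": -0.03,"y": -0.075,"z": 0.01,"wx": 0,"wy": 0,"wz": -1,"hand": 1}
  ]
}}

```text
time: 2.58
tool_pos: [0.3248, 0.2639, 0.35]
tool_rot: [3.14, 0.003, 0.045]
contact_force: [0.2, -0.9, -0.5]
opening: 0.0915
```

```bash

python3 - <<'E'
from h import *
import pickle
s=st(); im,p=shot('wrist','w3.png')
pickle.dump(p,open('w3.pkl','wb'))
# orange mask
def comps(mask,mina=15):
    n,l,stt,c=cv2.connectedComponentsWithStats(mask.astype(np.uint8)); return [(stt[i].tolist(),c[i].round(1)) for i in range(1,n) if stt[i][4]>=mina]
hsv=cv2.cvtColor(im,cv2.COLOR_BGR2HSV)
m=cv2.inRange(hsv,(3,170,130),(15,255,255)); m[230:]=0; print('orange',comps(m))
im2=cv2.imread('pics/w2.png'); p2=pickle.load(open('w2.pkl','rb')); h2=cv2.cvtColor(im2,cv2.COLOR_BGR2HSV)
g=cv2.inRange(h2,(50,120,60),(75,255,255)); g[:,:150]=0; g[165:]=0; g[:,320:]=0
pts=np.argwhere(g)[:,::-1]; W=np.array([ray(q,.018,p2)[:2] for q in pts])
r=cv2.minAreaRect(W.astype(np.float32)); print('tray rect',r, np.round(cv2.boxPoints(r),4).tolist())
o=cv2.inRange(h2,(8,90,120),(24,255,255)); o[:,:170]=0;o[:,300:]=0;o[150:]=0
for nm,lo,hi in [('red',(0,150,100),(6,255,255)),('blue',(105,120,60),(125,255,255)),('yel',(25,130,120),(34,255,255)),('white',(0,0,200),(180,50,255)),('wood',(8,90,100),(24,255,255))]:
    m=cv2.inRange(h2,lo,hi); m[:,:178]=0;m[:,297:]=0;m[140:]=0;m[:22]=0
    for b,c in comps(m,6): print(nm,b,c,ray(c,.014,p2).round(4))
E
```

```text
t 2.58 pos [0.3248 0.2639 0.35  ] rot deg [1.7992e+02 1.5000e-01 2.5800e+00] F [ 0.2 -0.9 -0.5] M [ 0.04  0.01 -0.03] op 0.0915
orange [([80, 80, 41, 5, 100], array([99. , 81.7])), ([219, 81, 25, 48, 494], array([230.2, 108.5])), ([81, 85, 40, 9, 97], array([99.6, 89.4]))]
tray rect ((0.5017852783203125, -0.2663159966468811), (0.24212868511676788, 0.2247389256954193), 85.1462631225586) [[0.37959998846054077, -0.3774000108242035], [0.6035000085830688, -0.39649999141693115], [0.6240000128746033, -0.15520000457763672], [0.4000999927520752, -0.13619999587535858]]
red [208, 110, 12, 10, 73] [213.8 114.8] [ 0.4506 -0.2223  0.014 ]
blue [210, 65, 13, 9, 86] [215.4  69. ] [ 0.5312 -0.2348  0.014 ]
yel [277, 117, 11, 10, 65] [282.2 121.7] [ 0.4273 -0.3525  0.014 ]
white [281, 55, 13, 8, 86] [286.9  58.2] [ 0.539  -0.3664  0.014 ]
wood [251, 57, 30, 11, 208] [266.  62.] [ 0.5357 -0.3281  0.014 ]
wood [179, 60, 30, 12, 202] [193.9  65.3] [ 0.5405 -0.1964  0.014 ]
wood [182, 97, 28, 18, 184] [195.5 105. ] [ 0.4712 -0.1898  0.014 ]
wood [251, 104, 33, 23, 183] [265.3 112.9] [ 0.4463 -0.321   0.014 ]
wood [286, 120, 3, 7, 7] [287.4 123. ] [ 0.4241 -0.3624  0.014 ]
```

View pics/w3.png

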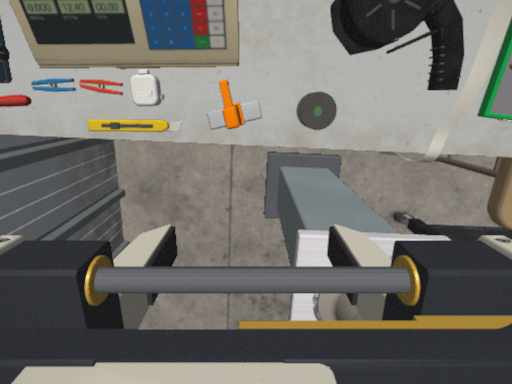

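Emit:
{"api": "move_arm", "payload": {
  "deltas": [
    {"x": -0.012,"y": -0.018,"z": 0.05,"wx": 0,"wy": 0,"wz": -8,"hand": 1},
    {"x": -0.023,"y": -0.037,"z": 0.1,"wx": 0,"wy": 0,"wz": -15,"hand": 1},
    {"x": -0.023,"y": -0.037,"z": 0.1,"wx": 0,"wy": 0,"wz": -15,"hand": 1},
    {"x": -0.023,"y": -0.037,"z": 0.1,"wx": 0,"wy": 0,"wz": -15,"hand": 1}
  ]
}}

```text
time: 3.12
tool_pos: [0.3024, 0.2989, 0.2529]
tool_rot: [3.142, -0.002, 0.301]
contact_force: [-0.3, -0.3, 0.2]
opening: 0.0921
```

```bash

python3 - <<'E'
from h import *
import pickle
s=st(); im,p=shot('wrist','w4.png'); pickle.dump((p,s),open('w4.pkl','wb'))
hsv=cv2.cvtColor(im,cv2.COLOR_BGR2HSV)
m=cv2.inRange(hsv,(3,170,100),(15,255,255)); m[230:]=0
n,l,stt,c=cv2.connectedComponentsWithStats(m); print([(stt[i].tolist(),c[i].round(1).tolist()) for i in range(1,n) if stt[i][4]>40])
c0=im[30:180,180:330]; cv2.imwrite('pics/w4c.png',cv2.resize(c0,(600,600),interpolation=cv2.INTER_CUBIC))
E
```

```text
t 3.12 pos [0.3024 0.2989 0.2529] rot deg [ 1.7999e+02 -1.2000e-01  1.7230e+01] F [-0.3 -0.3  0.2] M [-0.05 -0.02  0.04] op 0.0921
[([87, 9, 53, 22, 216], [112.8, 19.0]), ([87, 16, 50, 26, 194], [111.4, 29.2]), ([261, 57, 24, 65, 713], [273.8, 98.0])]
```

View pics/w4c.png

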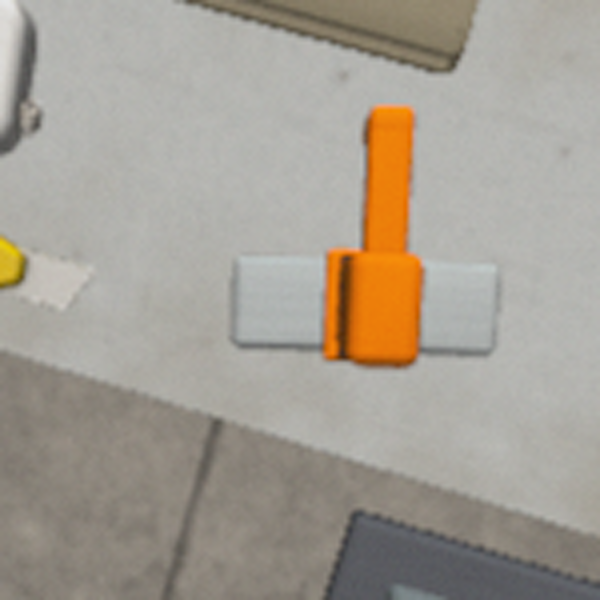

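```bash

python3 - <<'E'
from h import *
import pickle
p,s=pickle.load(open('w4.pkl','rb'))
A=lambda x,y:(180+x/4-.375,30+y/4-.375)
g=lambda q,z:ray(A(*q),z,p)
c=[g(q,.032) for q in [(233,256),(498,264),(495,353),(233,346)]]
print('head',np.mean(c,0).round(4),'w',np.linalg.norm(c[0]-c[1]).round(4),np.linalg.norm(c[0]-c[3]).round(4),'yaw',[np.degrees(np.arctan2(*(a-b)[:2]*[-1,1])).round(1) for a,b in [(c[0],c[1]),(c[3],c[2])]])
t=[g(q,.115) for q in [(350,250),(421,250),(419,365),(350,362)]]
print('top',np.mean(t,0).round(4),np.linalg.norm(t[0]-t[1]).round(4),np.linalg.norm(t[0]-t[3]).round(4))
h=g((392,108),.104); a=g((386,250),.104); print('hook',h.round(4),'dir',np.degrees(np.arctan2(*(h-a)[1::-1])).round(1))
m=(np.mean(c,0)+np.mean(t,0))/2; print('grip',m.round(4))
delta(s,[m[0],m[1],.18],np.radians(15.5)); delta(s,[m[0],m[1],.076],np.radians(15.5))
E
```

```text
head [0.3821 0.2968 0.032 ] w 0.0883 0.029 yaw [np.float64(15.6), np.float64(15.7)]
top [0.3826 0.2968 0.115 ] 0.0187 0.0288
hook [0.4311 0.3103 0.104 ] dir 16.0
grip [0.3823 0.2968 0.0735]
d [0.0756 0.0256 0.0731] w [ 0.   -0.12  1.73]
d [0.0753 0.0256 0.1771] w [ 0.   -0.12  1.73]
```

Emit:
{"api": "move_arm", "payload": {
  "deltas": [
    {"x": 0.038,"y": 0.013,"z": 0.03,"wx": 0,"wy": -0.1,"wz": 1.6,"hand": 1},
    {"x": 0.0755,"y": 0.0255,"z": 0.06,"wx": 0,"wy": -0.1,"wz": 1.6,"hand": 1},
    {"x": 0.0755,"y": 0.0255,"z": 0.09,"wx": 0,"wy": -0.1,"wz": 1.6,"hand": 1},
    {"x": 0.0755,"y": 0.0255,"z": 0.13,"wx": 0,"wy": -0.1,"wz": 1.6,"hand": 1},
    {"x": 0.0755,"y": 0.0255,"z": 0.165,"wx": 0,"wy": -0.1,"wz": 1.6,"hand": 1},
    {"x": 0.0755,"y": 0.0255,"z": 0.177,"wx": 0,"wy": -0.1,"wz": 1.6,"hand": 1},
    {"x": 0.0755,"y": 0.0255,"z": 0.177,"wx": 0,"wy": -0.1,"wz": 1.6,"hand": 0.5},
    {"x": 0.0755,"y": 0.0255,"z": 0.177,"wx": 0,"wy": -0.1,"wz": 1.6,"hand": 0.2}
  ],
  "grip_force": 50
}}

```text
time: 4.18
tool_pos: [0.3818, 0.2982, 0.0762]
tool_rot: [-3.141, -0.001, 0.275]
contact_force: [0.6, 0.3, 0.1]
opening: 0.0763
```

Emit:
{"api": "move_arm", "payload": {
  "deltas": [
    {"x": 0,"y": 0,"z": 0,"wx": 0,"wy": 0,"wz": 0,"hand": 0.1},
    {"x": 0,"y": 0,"z": 0,"wx": 0,"wy": 0,"wz": 0,"hand": 0.1},
    {"x": 0,"y": 0,"z": 0,"wx": 0,"wy": 0,"wz": 0,"hand": 0.1},
    {"x": 0,"y": 0,"z": 0,"wx": 0,"wy": 0,"wz": 0,"hand": 0.1}
  ],
  "grip_force": 50
}}

```text
time: 4.68
tool_pos: [0.3805, 0.2977, 0.0747]
tool_rot: [3.141, 0.002, 0.276]
contact_force: [-0.3, 0.5, -0.1]
opening: 0.0366
```

```bash

python3 - <<'E'
from h import *
s=st()
import pickle
im=cv2.imread('pics/w2.png'); p=pickle.load(open('w2.pkl','rb'))
# lip inner edge & wall lines, upscale
hsv=cv2.cvtColor(im,cv2.COLOR_BGR2HSV)
g=cv2.inRange(hsv,(45,100,40),(80,255,255))
for c in (195,205,215,255,265,280): 
    r=np.where(g[135:160,c])[0]+135; print('lip col',c,r.min(),r.max(),ray((c,r.min()-.5),.018,p)[:2].round(4),ray((c,r.max()+.5),.018,p)[:2].round(4))
for row in (30,60,90,120):
    r=np.where(g[row,150:320])[0]+150; gr=np.split(r,np.where(np.diff(r)>5)[0]+1)
    print('row',row,[(ray((q.min()-.5,row),.018,p)[:2].round(4).tolist(),ray((q.max()+.5,row),.018,p)[:2].round(4).tolist()) for q in gr])
E
```

```text
t 4.67 pos [0.3805 0.2977 0.0747] rot deg [1.7999e+02 9.0000e-02 1.5810e+01] F [-0.3  0.5 -0.1] M [ 0.   -0.04  0.02] op 0.0366
lip col 195 142 145 [ 0.4034 -0.1803] [ 0.3957 -0.1792]
lip col 205 142 145 [ 0.4019 -0.1998] [ 0.3941 -0.1988]
lip col 215 142 145 [ 0.4003 -0.2192] [ 0.3925 -0.2183]
lip col 255 142 145 [ 0.3941 -0.2972] [ 0.3863 -0.2966]
lip col 265 142 145 [ 0.3926 -0.3167] [ 0.3848 -0.3162]
lip col 280 142 146 [ 0.3902 -0.346 ] [ 0.3805 -0.3455]
row 30 [([0.6008, -0.1535], [0.6001, -0.1622]), ([0.5916, -0.2708], [0.5911, -0.2778]), ([0.5825, -0.3865], [0.5818, -0.3952])]
row 60 [([0.5526, -0.149], [0.5519, -0.158]), ([0.5434, -0.266], [0.5429, -0.2732]), ([0.5343, -0.3813], [0.5336, -0.3903])]
row 90 [([0.5017, -0.1442], [0.5009, -0.1535]), ([0.4925, -0.2609], [0.4917, -0.2701]), ([0.4832, -0.3777], [0.4826, -0.3851])]
row 120 [([0.4477, -0.1392], [0.4469, -0.1487]), ([0.4383, -0.2574], [0.4377, -0.265]), ([0.4291, -0.3738], [0.4285, -0.3815])]
```

Emit:
{"api": "move_arm", "payload": {
  "deltas": [
    {"x": 0,"y": 0,"z": 0,"wx": 0,"wy": 0,"wz": 0,"hand": 0.1},
    {"x": 0,"y": 0,"z": 0,"wx": 0,"wy": 0,"wz": 0,"hand": 0.1},
    {"x": 0,"y": 0,"z": 0,"wx": 0,"wy": 0,"wz": 0,"hand": 0.1},
    {"x": 0,"y": 0,"z": 0,"wx": 0,"wy": 0,"wz": 0,"hand": 0.1}
  ],
  "grip_force": 50
}}

```text
time: 5.18
tool_pos: [0.3804, 0.2975, 0.0745]
tool_rot: [3.141, 0.002, 0.276]
contact_force: [1.0, -0.9, -0.9]
opening: 0.0198
```

Emit:
{"api": "move_arm", "payload": {
  "deltas": [
    {"x": 0,"y": 0,"z": -0.02,"wx": 0,"wy": 0,"wz": 0,"hand": 0.1},
    {"x": 0,"y": 0,"z": -0.07,"wx": 0,"wy": 0,"wz": 0,"hand": 0.1},
    {"x": 0,"y": 0,"z": -0.12,"wx": 0,"wy": 0,"wz": 0,"hand": 0.1},
    {"x": 0,"y": 0.03,"z": -0.17,"wx": 0,"wy": 0,"wz": 0,"hand": 0.1},
    {"x": -0.01,"y": 0.085,"z": -0.19,"wx": 0,"wy": 0,"wz": 5,"hand": 0.1},
    {"x": -0.015,"y": 0.14,"z": -0.2,"wx": 0,"wy": 0,"wz": 10,"hand": 0.1},
    {"x": -0.02,"y": 0.195,"z": -0.2,"wx": 0,"wy": 0,"wz": 15,"hand": 0.1},
    {"x": -0.03,"y": 0.25,"z": -0.2,"wx": 0,"wy": 0,"wz": 20.8,"hand": 0.1}
  ]
}}

```text
time: 6.18
tool_pos: [0.4199, 0.0475, 0.2745]
tool_rot: [3.141, 0.002, -0.09]
contact_force: [1.3, -0.0, -2.8]
opening: 0.0196
```

```bash

python3 - <<'E'
from h import *
s=st(); delta(s,[.40,-.25,.30],np.radians(-4.95))
E
```

```text
t 6.17 pos [0.4199 0.0475 0.2745] rot deg [ 1.7997e+02  1.0000e-01 -5.1600e+00] F [ 1.3 -0.  -2.8] M [ 0.05 -0.01  0.03] op 0.0196
d [ 0.0069  0.2981 -0.0254] w [ 0.03  0.1  -0.21]
```

Emit:
{"api": "move_arm", "payload": {
  "deltas": [
    {"x": 0.007,"y": 0.05,"z": -0.025,"wx": 0,"wy": 0,"wz": 0,"hand": 0.1},
    {"x": 0.007,"y": 0.11,"z": -0.025,"wx": 0,"wy": 0,"wz": 0,"hand": 0.1},
    {"x": 0.007,"y": 0.17,"z": -0.025,"wx": 0,"wy": 0,"wz": 0,"hand": 0.1},
    {"x": 0.007,"y": 0.23,"z": -0.025,"wx": 0,"wy": 0,"wz": 0,"hand": 0.1},
    {"x": 0.007,"y": 0.28,"z": -0.025,"wx": 0,"wy": 0,"wz": 0,"hand": 0.1},
    {"x": 0.007,"y": 0.298,"z": -0.025,"wx": 0,"wy": 0,"wz": 0,"hand": 0.1},
    {"x": 0.007,"y": 0.298,"z": -0.025,"wx": 0,"wy": 0,"wz": 0,"hand": 0.1}
  ]
}}

```text
time: 7.05
tool_pos: [0.4008, -0.2486, 0.2992]
tool_rot: [-3.141, 0.003, -0.089]
contact_force: [0.7, 0.5, -3.3]
opening: 0.0195
```

```bash

cat > tray.py <<'E'
from h import *
def tray(im,p):
    g=cv2.inRange(cv2.cvtColor(im,cv2.COLOR_BGR2HSV),(45,100,40),(80,255,255)); g[215:]=0
    out=[]
    for row in range(20,150,10):
        r=np.where(g[row])[0]
        if len(r)<6: continue
        for q in np.split(r,np.where(np.diff(r)>5)[0]+1):
            if 4<len(q)<14:
                out.append((row,q.min(),q.max(),*ray((q.mean(),row),.018,p)[:2].round(4)))
    return g,out
E
python3 - <<'E'
from tray import *
import pickle
s=st(); im,p=shot('wrist','w5.png'); pickle.dump((p,s),open('w5.pkl','wb'))
g,o=tray(im,p); [print(*x) for x in o]
print(proj([.397,-.2577,.018],p),proj([.626,-.166,.018],p))
E
```

```text
t 7.05 pos [ 0.4008 -0.2486  0.2992] rot deg [-1.7996e+02  1.6000e-01 -5.0900e+00] F [ 0.7  0.5 -3.3] M [ 0.09  0.05 -0.03] op 0.0195
20 173 179 0.6005 -0.1577
20 255 260 0.5901 -0.2733
20 336 342 0.5797 -0.3888
30 174 179 0.5878 -0.1563
30 255 260 0.5774 -0.2722
30 336 342 0.5669 -0.3888
40 175 180 0.5749 -0.1556
40 255 260 0.5645 -0.2711
40 335 341 0.5541 -0.3873
50 175 181 0.5618 -0.1541
50 255 259 0.5515 -0.2693
50 334 340 0.541 -0.3859
60 176 181 0.5485 -0.1526
60 255 259 0.5381 -0.2681
60 333 339 0.5276 -0.3844
70 177 182 0.5348 -0.1519
70 333 338 0.514 -0.3836
80 178 183 0.5209 -0.1511
80 332 337 0.5001 -0.382
90 178 183 0.5068 -0.1487
90 331 337 0.4859 -0.3812
100 179 184 0.4923 -0.1479
100 331 336 0.4714 -0.3804
110 180 185 0.4775 -0.1471
110 330 335 0.4567 -0.3788
120 181 186 0.4624 -0.1462
120 329 334 0.4417 -0.3771
130 182 186 0.4471 -0.1445
130 328 333 0.4264 -0.3754
140 182 187 0.4315 -0.1428
140 328 333 0.4106 -0.3753
[257.91262465 154.93322654] [178.79960413  -1.20576777]
```

View pics/w5.png

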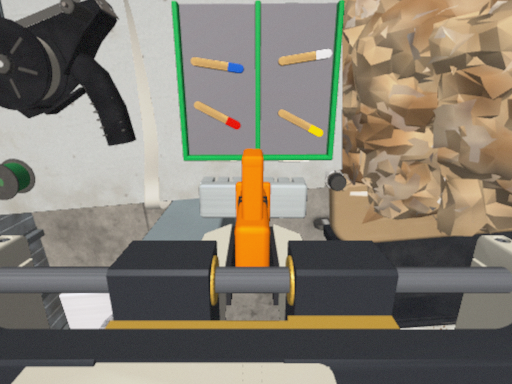

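```bash

python3 - <<'E'
from h import *
s=st()
for X in ([.5963,-.2151,.299],[.5963,-.2151,.12],[.5963,-.2151,.0808]): delta(s,X,np.radians(-4.85))
E
```

```text
t 7.1 pos [ 0.401  -0.2477  0.2994] rot deg [-1.7995e+02  1.4000e-01 -5.0200e+00] F [-0.5  0.7 -3.3] M [ 0.06 -0.02 -0.02] op 0.0197
d [ 0.1917 -0.0496  0.    ] w [-0.05  0.14 -0.17]
d [ 0.1921 -0.0494  0.179 ] w [-0.05  0.14 -0.17]
d [ 0.1922 -0.0494  0.2182] w [-0.05  0.14 -0.17]
```

Emit:
{"api": "move_arm", "payload": {
  "deltas": [
    {"x": 0.05,"y": -0.015,"z": 0.02,"wx": 0,"wy": 0.1,"wz": -0.2,"hand": 0.1},
    {"x": 0.1,"y": -0.03,"z": 0.04,"wx": 0,"wy": 0.1,"wz": -0.2,"hand": 0.1},
    {"x": 0.15,"y": -0.049,"z": 0.06,"wx": 0,"wy": 0.1,"wz": -0.2,"hand": 0.1},
    {"x": 0.192,"y": -0.049,"z": 0.1,"wx": 0,"wy": 0.1,"wz": -0.2,"hand": 0.1},
    {"x": 0.192,"y": -0.049,"z": 0.15,"wx": 0,"wy": 0.1,"wz": -0.2,"hand": 0.1},
    {"x": 0.192,"y": -0.049,"z": 0.185,"wx": 0,"wy": 0.1,"wz": -0.2,"hand": 0.1},
    {"x": 0.192,"y": -0.049,"z": 0.205,"wx": 0,"wy": 0.1,"wz": -0.2,"hand": 0.1},
    {"x": 0.192,"y": -0.049,"z": 0.215,"wx": 0,"wy": 0.1,"wz": -0.2,"hand": 0.1}
  ]
}}

```text
time: 8.1
tool_pos: [0.596, -0.2141, 0.0833]
tool_rot: [-3.141, 0.002, -0.082]
contact_force: [-0.7, -0.6, -3.3]
opening: 0.0195
```

Emit:
{"api": "move_arm", "payload": {
  "deltas": [
    {"x": 0,"y": 0,"z": 0.003,"wx": 0,"wy": 0,"wz": 0,"hand": 0.1},
    {"x": 0,"y": 0,"z": 0.003,"wx": 0,"wy": 0,"wz": 0,"hand": 0.1}
  ]
}}

```text
time: 8.35
tool_pos: [0.5968, -0.2162, 0.0825]
tool_rot: [3.14, -0.002, -0.083]
contact_force: [0.4, -0.1, -3.4]
opening: 0.0194
```

```bash

python3 - <<'E'
from h import *
s=st(); im,p=shot('side','s1.png')
cv2.imwrite('pics/s1c.png',cv2.resize(im[195:325,150:310],None,fx=4,fy=4,interpolation=cv2.INTER_CUBIC))
E
```

```text
t 8.35 pos [ 0.5968 -0.2162  0.0825] rot deg [ 1.7993e+02 -9.0000e-02 -4.7700e+00] F [ 0.4 -0.1 -3.4] M [0.03 0.04 0.03] op 0.0194
```

View pics/s1c.png

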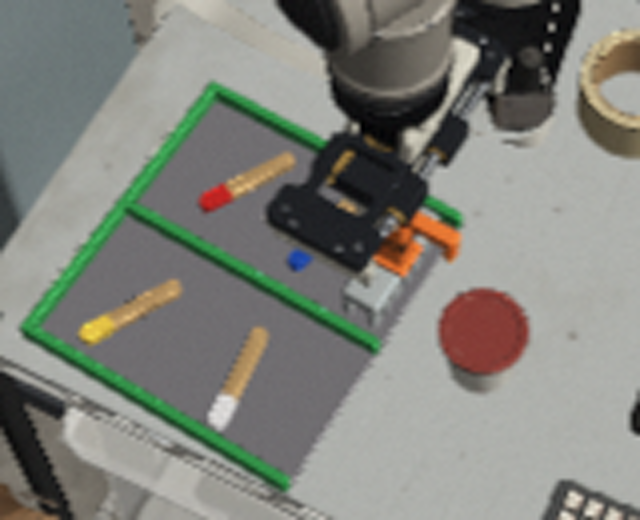

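Emit:
{"api": "move_arm", "payload": {
  "deltas": [
    {"x": -0.01,"y": 0,"z": 0.001,"wx": 0,"wy": 0,"wz": 0,"hand": 0.1},
    {"x": -0.022,"y": 0,"z": 0.001,"wx": 0,"wy": 0,"wz": 0,"hand": 0.1},
    {"x": -0.032,"y": 0,"z": 0.001,"wx": 0,"wy": 0,"wz": 0,"hand": 0.1},
    {"x": -0.042,"y": 0,"z": 0.001,"wx": 0,"wy": 0,"wz": 0,"hand": 0.1},
    {"x": -0.052,"y": 0,"z": 0.001,"wx": 0,"wy": 0,"wz": 0,"hand": 0.1},
    {"x": -0.062,"y": 0,"z": 0.001,"wx": 0,"wy": 0,"wz": 0,"hand": 0.1},
    {"x": -0.072,"y": 0,"z": 0.001,"wx": 0,"wy": 0,"wz": 0,"hand": 0.1},
    {"x": -0.08,"y": 0,"z": 0.001,"wx": 0,"wy": 0,"wz": 0,"hand": 0.1}
  ]
}}

```text
time: 9.4
tool_pos: [0.5159, -0.2097, 0.0806]
tool_rot: [3.141, -0.0, -0.084]
contact_force: [0.3, -0.4, -3.4]
opening: 0.0194
```

Emit:
{"api": "move_arm", "payload": {
  "deltas": [
    {"x": -0.01,"y": 0,"z": 0,"wx": 0,"wy": 0,"wz": 0,"hand": 0.1},
    {"x": -0.02,"y": 0,"z": 0,"wx": 0,"wy": 0,"wz": 0,"hand": 0.1},
    {"x": -0.03,"y": 0,"z": 0,"wx": 0,"wy": 0,"wz": 0,"hand": 0.1},
    {"x": -0.04,"y": 0,"z": 0,"wx": 0,"wy": 0,"wz": 0,"hand": 0.1},
    {"x": -0.048,"y": 0,"z": 0,"wx": 0,"wy": 0,"wz": 0,"hand": 0.1},
    {"x": -0.054,"y": 0,"z": 0,"wx": 0,"wy": 0,"wz": 0,"hand": 0.1},
    {"x": -0.06,"y": 0,"z": 0,"wx": 0,"wy": 0,"wz": 0,"hand": 0.1},
    {"x": -0.064,"y": 0,"z": 0,"wx": 0,"wy": 0,"wz": 0,"hand": 0.1}
  ]
}}

```text
time: 10.4
tool_pos: [0.4525, -0.2043, 0.0805]
tool_rot: [3.141, -0.0, -0.084]
contact_force: [-0.0, 1.1, -2.4]
opening: 0.0194
```

Emit:
{"api": "move_arm", "payload": {
  "deltas": [
    {"x": -0.003,"y": 0,"z": 0,"wx": 0,"wy": 0,"wz": 0,"hand": 0.1},
    {"x": -0.006,"y": 0,"z": 0,"wx": 0,"wy": 0,"wz": 0,"hand": 0.1},
    {"x": -0.008,"y": 0,"z": 0,"wx": 0,"wy": 0,"wz": 0,"hand": 0.1},
    {"x": -0.01,"y": 0,"z": 0,"wx": 0,"wy": 0,"wz": 0,"hand": 0.1}
  ]
}}

```text
time: 10.9
tool_pos: [0.4428, -0.2035, 0.0805]
tool_rot: [3.141, -0.0, -0.084]
contact_force: [0.1, -0.7, -3.6]
opening: 0.0196
```

Emit:
{"api": "move_arm", "payload": {
  "deltas": [
    {"x": -0.0015,"y": 0,"z": 0,"wx": 0,"wy": 0,"wz": 0,"hand": 0.1},
    {"x": -0.003,"y": 0,"z": 0,"wx": 0,"wy": 0,"wz": 0,"hand": 0.1}
  ]
}}

```text
time: 11.15
tool_pos: [0.4398, -0.2033, 0.0805]
tool_rot: [3.141, -0.0, -0.084]
contact_force: [-0.4, 0.3, -3.9]
opening: 0.0192
```

Emit:
{"api": "move_arm", "payload": {
  "deltas": [
    {"x": -0.001,"y": 0,"z": 0,"wx": 0,"wy": 0,"wz": 0,"hand": 0.1},
    {"x": -0.002,"y": 0,"z": 0,"wx": 0,"wy": 0,"wz": 0,"hand": 0.1}
  ]
}}

```text
time: 11.4
tool_pos: [0.4382, -0.2032, 0.0806]
tool_rot: [3.141, -0.001, -0.084]
contact_force: [1.0, 0.1, -3.2]
opening: 0.0197
```

```bash

python3 - <<'E'
from h import *
s=st(); im,p=shot('side','s2.png')
cv2.imwrite('pics/s2c.png',cv2.resize(im[195:325,150:310],None,fx=4,fy=4,interpolation=cv2.INTER_CUBIC))
E
```

```text
t 11.4 pos [ 0.4382 -0.2032  0.0806] rot deg [ 1.7995e+02 -6.0000e-02 -4.8000e+00] F [ 1.   0.1 -3.2] M [ 0.08 -0.4   0.05] op 0.0197
```

View pics/s2c.png

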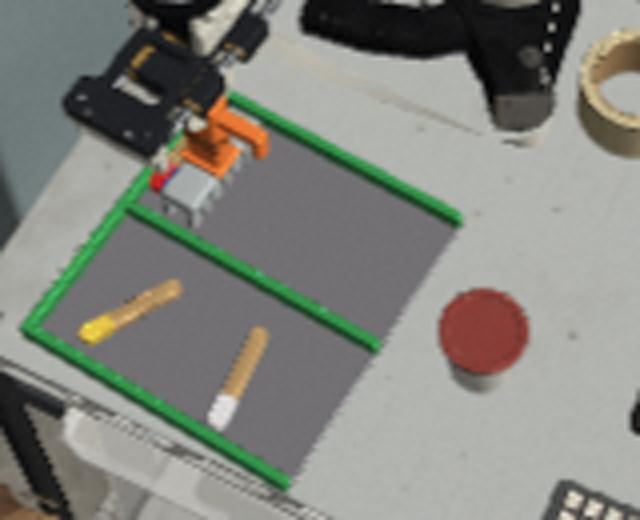

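Emit:
{"api": "move_arm", "payload": {
  "deltas": [
    {"x": -0.001,"y": 0,"z": 0,"wx": 0,"wy": 0,"wz": 0,"hand": 0.1},
    {"x": -0.002,"y": 0,"z": 0,"wx": 0,"wy": 0,"wz": 0,"hand": 0.1},
    {"x": -0.002,"y": 0,"z": 0,"wx": 0,"wy": 0,"wz": 0,"hand": 0.1}
  ]
}}

```text
time: 11.82
tool_pos: [0.4367, -0.2032, 0.0809]
tool_rot: [3.14, -0.002, -0.084]
contact_force: [4.8, -0.2, -4.0]
opening: 0.0192
```

```bash

python3 - <<'E'
from h import *
s=st()
E
```

```text
t 11.82 pos [ 0.4367 -0.2032  0.0809] rot deg [ 1.7993e+02 -1.3000e-01 -4.8100e+00] F [ 4.8 -0.2 -4. ] M [ 0.14 -1.25 -0.02] op 0.0192
```

Emit:
{"api": "move_arm", "payload": {
  "deltas": [
    {"x": -0.001,"y": 0,"z": 0,"wx": 0,"wy": 0,"wz": 0,"hand": 0.1},
    {"x": -0.001,"y": 0,"z": 0,"wx": 0,"wy": 0,"wz": 0,"hand": 0.1},
    {"x": 0.004,"y": 0,"z": 0,"wx": 0,"wy": 0,"wz": 0,"hand": 0.1},
    {"x": 0.012,"y": 0,"z": 0,"wx": 0,"wy": 0,"wz": 0,"hand": 0.1},
    {"x": 0.02,"y": 0,"z": -0.02,"wx": 0,"wy": 0,"wz": 0,"hand": 0.1},
    {"x": 0.02,"y": 0.0,"z": -0.06,"wx": 0,"wy": 0,"wz": 0,"hand": 0.1},
    {"x": 0.02,"y": 0.0,"z": -0.12,"wx": 0,"wy": 0,"wz": 0,"hand": 0.1},
    {"x": 0.02,"y": 0,"z": -0.12,"wx": 0,"wy": 0,"wz": 0,"hand": 0.1}
  ]
}}

```text
time: 12.82
tool_pos: [0.4579, -0.2059, 0.2047]
tool_rot: [3.137, -0.007, -0.083]
contact_force: [-0.4, 0.5, -3.0]
opening: 0.0193
```

```bash

cat > t2w.py <<'E'
from h import *
O=np.array([.5066,-.2666]);a=np.radians(-4.85);XH=np.array([np.cos(a),np.sin(a)]);YH=np.array([-np.sin(a),np.cos(a)])
def T2W(x,y): return O+x*XH+y*YH
def W2T(w): d=np.array(w)[:2]-O; return np.array([d@XH,d@YH])
E
python3 - <<'E'
from t2w import *
s=st(); im,p=shot('wrist','w6.png'); im2,p2=shot('side','s3.png')
for X in ([*T2W(.085,-.059),.21],[*T2W(.085,-.059),.0808]): delta(s,X,a)
hsv=cv2.cvtColor(im,cv2.COLOR_BGR2HSV)
for nm,lo,hi in [('red',(0,150,100),(6,255,255)),('blue',(105,120,60),(125,255,255)),('wood',(8,90,100),(24,255,255))]:
    for im_,p_,n_ in((im2,p2,'side'),):
        m=cv2.inRange(cv2.cvtColor(im_,cv2.COLOR_BGR2HSV),lo,hi); n,l,stt,c=cv2.connectedComponentsWithStats(m)
        for i in range(1,n):
            w=ray(c[i],.014,p_); t=W2T(w)
            if stt[i][4]>5 and abs(t[0])<.12 and abs(t[1])<.12: print(nm,stt[i].tolist(),(t*1000).round(1))
o=np.zeros((384,512+256,3),np.uint8); o[:,:512]=im; o[:,512:]=cv2.resize(im2[205:301,165:229],(256,384),interpolation=cv2.INTER_CUBIC); cv2.imwrite('pics/v6.png',o)
E
```

```text
t 12.82 pos [ 0.4579 -0.2059  0.2047] rot deg [179.71  -0.41  -4.78] F [-0.4  0.5 -3. ] M [0.02 0.07 0.  ] op 0.0193
d [ 0.1386  0.1156 -0.0038] w [ 0.29 -0.41  0.07]
d [0.1376 0.1149 0.1254] w [ 0.29 -0.41  0.07]
red [188, 235, 6, 8, 21] [-106.8   32.4]
blue [191, 238, 6, 7, 29] [-92.2  29. ]
wood [192, 230, 9, 8, 41] [-100.5   52.9]
wood [170, 265, 25, 16, 124] [-60.2 -72.5]
wood [206, 277, 11, 17, 78] [ 33.7 -60.7]
```

View pics/v6.png

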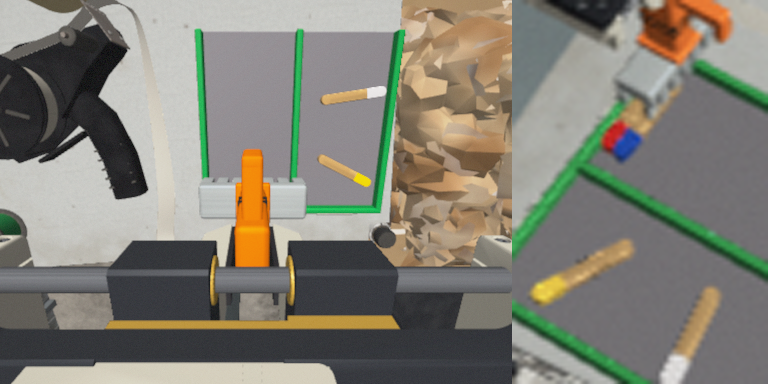

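Emit:
{"api": "move_arm", "payload": {
  "deltas": [
    {"x": 0.035,"y": 0.03,"z": 0,"wx": 0,"wy": 0,"wz": 0,"hand": 0.1},
    {"x": 0.07,"y": 0.06,"z": 0,"wx": 0,"wy": 0,"wz": 0,"hand": 0.1},
    {"x": 0.105,"y": 0.09,"z": 0,"wx": 0,"wy": 0,"wz": 0,"hand": 0.1},
    {"x": 0.138,"y": 0.115,"z": 0.01,"wx": 0,"wy": 0,"wz": 0,"hand": 0.1},
    {"x": 0.138,"y": 0.115,"z": 0.06,"wx": 0,"wy": 0,"wz": 0,"hand": 0.1},
    {"x": 0.138,"y": 0.115,"z": 0.09,"wx": 0,"wy": 0,"wz": 0,"hand": 0.1},
    {"x": 0.138,"y": 0.115,"z": 0.09,"wx": 0,"wy": 0,"wz": 0,"hand": 0.1},
    {"x": 0.138,"y": 0.115,"z": 0.09,"wx": 0,"wy": 0,"wz": 0,"hand": 0.1}
  ]
}}

```text
time: 13.92
tool_pos: [0.5839, -0.3308, 0.1108]
tool_rot: [3.141, -0.0, -0.084]
contact_force: [0.6, 0.2, -2.6]
opening: 0.0198
```

```bash

python3 - <<'E'
from t2w import *
s=st(); print(W2T(s['tool_pos'])); delta(s,[*T2W(.085,-.059),.0808],a)
im,p=shot('side','s4.png')
E
```

```text
t 13.93 pos [ 0.5839 -0.3308  0.1108] rot deg [ 1.7995e+02 -1.0000e-02 -4.7900e+00] F [ 0.6  0.2 -2.6] M [0.02 0.02 0.03] op 0.0198
[ 0.08243107 -0.05748462]
d [0.0026 0.0015 0.03  ] w [ 0.05 -0.01  0.06]
```

Emit:
{"api": "move_arm", "payload": {
  "deltas": [
    {"x": 0.002,"y": 0.001,"z": 0.02,"wx": 0,"wy": 0,"wz": 0,"hand": 0.1},
    {"x": 0.002,"y": 0.001,"z": 0.03,"wx": 0,"wy": 0,"wz": 0,"hand": 0.1},
    {"x": 0.002,"y": 0.001,"z": 0.03,"wx": 0,"wy": 0,"wz": 0,"hand": 0.1},
    {"x": -0.01,"y": 0.001,"z": 0.03,"wx": 0,"wy": 0,"wz": 0,"hand": 0.1},
    {"x": -0.02,"y": 0.001,"z": 0.03,"wx": 0,"wy": 0,"wz": 0,"hand": 0.1},
    {"x": -0.03,"y": 0.001,"z": 0.03,"wx": 0,"wy": 0,"wz": 0,"hand": 0.1},
    {"x": -0.04,"y": 0.001,"z": 0.03,"wx": 0,"wy": 0,"wz": 0,"hand": 0.1},
    {"x": -0.05,"y": 0.001,"z": 0.03,"wx": 0,"wy": 0,"wz": 0,"hand": 0.1}
  ]
}}

```text
time: 14.98
tool_pos: [0.5332, -0.3276, 0.0808]
tool_rot: [3.141, -0.0, -0.084]
contact_force: [-0.0, -0.4, -3.1]
opening: 0.0194
```

Emit:
{"api": "move_arm", "payload": {
  "deltas": [
    {"x": -0.01,"y": 0,"z": 0,"wx": 0,"wy": 0,"wz": 0,"hand": 0.1},
    {"x": -0.02,"y": 0,"z": 0,"wx": 0,"wy": 0,"wz": 0,"hand": 0.1},
    {"x": -0.03,"y": 0,"z": 0,"wx": 0,"wy": 0,"wz": 0,"hand": 0.1},
    {"x": -0.04,"y": 0,"z": 0,"wx": 0,"wy": 0,"wz": 0,"hand": 0.1},
    {"x": -0.05,"y": 0,"z": 0,"wx": 0,"wy": 0,"wz": 0,"hand": 0.1},
    {"x": -0.06,"y": 0,"z": 0,"wx": 0,"wy": 0,"wz": 0,"hand": 0.1},
    {"x": -0.07,"y": 0,"z": 0,"wx": 0,"wy": 0,"wz": 0,"hand": 0.1},
    {"x": -0.08,"y": 0,"z": 0,"wx": 0,"wy": 0,"wz": 0,"hand": 0.1}
  ]
}}

```text
time: 15.98
tool_pos: [0.4534, -0.3209, 0.0807]
tool_rot: [3.141, -0.0, -0.084]
contact_force: [-0.2, 0.8, -2.7]
opening: 0.0196
```

```bash

python3 - <<'E'
from t2w import *
s=st(); print(W2T(s['tool_pos']))
E
```

```text
t 15.97 pos [ 0.4534 -0.3209  0.0807] rot deg [ 1.7995e+02 -1.0000e-02 -4.7900e+00] F [-0.2  0.8 -2.7] M [ 0.09 -0.02 -0.03] op 0.0196
[-0.04839472 -0.05856378]
```

Contact should come near x_t = -0.073, about 25 mm on.

Emit:
{"api": "move_arm", "payload": {
  "deltas": [
    {"x": -0.005,"y": 0,"z": 0,"wx": 0,"wy": 0,"wz": 0,"hand": 0.1},
    {"x": -0.01,"y": 0,"z": 0,"wx": 0,"wy": 0,"wz": 0,"hand": 0.1},
    {"x": -0.014,"y": 0,"z": 0,"wx": 0,"wy": 0,"wz": 0,"hand": 0.1},
    {"x": -0.018,"y": 0,"z": 0,"wx": 0,"wy": 0,"wz": 0,"hand": 0.1},
    {"x": -0.021,"y": 0,"z": 0,"wx": 0,"wy": 0,"wz": 0,"hand": 0.1},
    {"x": -0.023,"y": 0,"z": 0,"wx": 0,"wy": 0,"wz": 0,"hand": 0.1},
    {"x": -0.0245,"y": 0,"z": 0,"wx": 0,"wy": 0,"wz": 0,"hand": 0.1}
  ]
}}

```text
time: 16.85
tool_pos: [0.4296, -0.3189, 0.0806]
tool_rot: [3.141, -0.0, -0.084]
contact_force: [-0.0, -0.2, -2.1]
opening: 0.0198
```

Emit:
{"api": "move_arm", "payload": {
  "deltas": [
    {"x": -0.001,"y": 0,"z": 0,"wx": 0,"wy": 0,"wz": 0,"hand": 0.1},
    {"x": -0.002,"y": 0,"z": 0,"wx": 0,"wy": 0,"wz": 0,"hand": 0.1},
    {"x": -0.002,"y": 0,"z": 0,"wx": 0,"wy": 0,"wz": 0,"hand": 0.1}
  ]
}}

```text
time: 17.23
tool_pos: [0.428, -0.3188, 0.0807]
tool_rot: [3.141, -0.001, -0.084]
contact_force: [2.0, -0.2, -3.4]
opening: 0.0196
```

```bash

python3 - <<'E'
from t2w import *
s=st(); print(W2T(s['tool_pos']))
E
```

```text
t 17.23 pos [ 0.428  -0.3188  0.0807] rot deg [ 1.7994e+02 -5.0000e-02 -4.8000e+00] F [ 2.  -0.2 -3.4] M [ 0.01 -0.44  0.03] op 0.0196
[-0.07391758 -0.05863058]
```

Contact begins at the same depth as in the left lane; squeeze a little more, back off, and lift.

Emit:
{"api": "move_arm", "payload": {
  "deltas": [
    {"x": -0.0015,"y": 0,"z": 0,"wx": 0,"wy": 0,"wz": 0,"hand": 0.1},
    {"x": -0.003,"y": 0,"z": 0,"wx": 0,"wy": 0,"wz": 0,"hand": 0.1},
    {"x": -0.003,"y": 0,"z": 0,"wx": 0,"wy": 0,"wz": 0,"hand": 0.1}
  ]
}}

```text
time: 17.6
tool_pos: [0.4256, -0.3187, 0.081]
tool_rot: [3.14, -0.002, -0.084]
contact_force: [5.6, -0.2, -3.0]
opening: 0.0193
```

Emit:
{"api": "move_arm", "payload": {
  "deltas": [
    {"x": 0.002,"y": 0,"z": 0,"wx": 0,"wy": 0,"wz": 0,"hand": 0.1},
    {"x": 0.01,"y": 0,"z": 0,"wx": 0,"wy": 0,"wz": 0,"hand": 0.1},
    {"x": 0.02,"y": 0,"z": -0.02,"wx": 0,"wy": 0,"wz": 0,"hand": 0.1},
    {"x": 0.02,"y": 0,"z": -0.07,"wx": 0,"wy": 0,"wz": 0,"hand": 0.1},
    {"x": 0.02,"y": 0,"z": -0.12,"wx": 0,"wy": 0,"wz": 0,"hand": 0.1},
    {"x": 0.02,"y": -0.04,"z": -0.17,"wx": 0,"wy": 0,"wz": 0,"hand": 0.1},
    {"x": 0.02,"y": -0.1,"z": -0.19,"wx": 0,"wy": 0,"wz": 0,"hand": 0.1},
    {"x": 0.02,"y": -0.16,"z": -0.19,"wx": 0,"wy": 0,"wz": 0,"hand": 0.1}
  ]
}}

```text
time: 18.6
tool_pos: [0.4581, -0.1596, 0.272]
tool_rot: [3.139, -0.002, -0.085]
contact_force: [0.4, 0.4, -3.5]
opening: 0.0194
```

```bash

python3 - <<'E'
from t2w import *
s=st(); print(W2T(s['tool_pos'])); delta(s,[.47,.05,.27],np.radians(-7))
im,p=shot('side','s5.png')
for nm,lo,hi in [('red',(0,150,100),(6,255,255)),('blue',(105,120,60),(125,255,255)),('yel',(25,130,120),(34,255,255)),('white',(0,0,190),(180,60,255)),('wood',(8,90,100),(24,255,255))]:
    m=cv2.inRange(cv2.cvtColor(im,cv2.COLOR_BGR2HSV),lo,hi); n,l,stt,c=cv2.connectedComponentsWithStats(m)
    for i in range(1,n):
        w=ray(c[i],.014,p); t=W2T(w)
        if stt[i][4]>5 and abs(t[0])<.11 and abs(t[1])<.11: print(nm,stt[i].tolist(),(t*1000).round(1))
E
```

```text
t 18.6 pos [ 0.4581 -0.1596  0.272 ] rot deg [ 1.7987e+02 -1.0000e-01 -4.8800e+00] F [ 0.4  0.4 -3.5] M [ 0.08 -0.07 -0.06] op 0.0194
[-0.05738967  0.10251209]
d [-0.0059 -0.2099  0.0015] w [ 0.13 -0.1   2.12]
red [188, 235, 6, 8, 21] [-106.8   32.4]
blue [191, 238, 6, 7, 28] [-92.2  29.4]
white [164, 271, 7, 7, 33] [-93.9 -98.6]
wood [192, 222, 15, 16, 124] [-99.1  70. ]
wood [161, 255, 21, 23, 164] [-99.8 -66.3]
```

Emit:
{"api": "move_arm", "payload": {
  "deltas": [
    {"x": 0.004,"y": -0.055,"z": 0,"wx": 0,"wy": 0,"wz": 0,"hand": 0.1},
    {"x": 0.004,"y": -0.11,"z": 0,"wx": 0,"wy": 0,"wz": 1,"hand": 0.1},
    {"x": 0.004,"y": -0.165,"z": 0,"wx": 0,"wy": 0,"wz": 2,"hand": 0.1},
    {"x": 0.004,"y": -0.22,"z": 0,"wx": 0,"wy": 0,"wz": 2.5,"hand": 0.1},
    {"x": 0.004,"y": -0.275,"z": 0,"wx": 0,"wy": 0,"wz": 2.5,"hand": 0.1},
    {"x": 0.004,"y": -0.315,"z": 0,"wx": 0,"wy": 0,"wz": 2.5,"hand": 0.1},
    {"x": 0.004,"y": -0.332,"z": 0,"wx": 0,"wy": 0,"wz": 2.5,"hand": 0.1},
    {"x": 0.004,"y": -0.332,"z": 0,"wx": 0,"wy": 0,"wz": 2.5,"hand": 0.1}
  ]
}}

```text
time: 19.65
tool_pos: [0.4894, 0.1701, 0.2697]
tool_rot: [3.14, 0.001, -0.126]
contact_force: [-0.8, -1.4, -3.4]
opening: 0.0196
```

```bash

python3 - <<'E'
from h import *
import pickle
s=st(); im,p=shot('wrist','w7.png'); pickle.dump((p,s),open('w7.pkl','wb'))
im2,p2=shot('side','s6.png')
for X in ([.647,.227,.142],[.631,.104,.142],[.639,.166,.14],[.7,.16,.008]): print(proj(X,p).round(0),proj(X,p2).round(0))
hsv=cv2.cvtColor(im,cv2.COLOR_BGR2HSV); g=cv2.cvtColor(im,cv2.COLOR_BGR2GRAY)
m=(g<55).astype(np.uint8); m[150:]=0; n,l,stt,c=cv2.connectedComponentsWithStats(m)
for i in range(1,n):
    if stt[i][4]>20: print('dark',stt[i].tolist(),c[i].round(1))
E
```

```text
t 19.65 pos [0.4894 0.1701 0.2697] rot deg [ 1.7988e+02  7.0000e-02 -7.2100e+00] F [-0.8 -1.4 -3.4] M [0.01 0.02 0.01] op 0.0196
[172.  27.] [325. 136.]
[302.  27.] [305. 162.]
[237.  27.] [315. 149.]
[239.   0.] [327. 182.]
dark [283, 18, 25, 31, 274] [296.2  30.9]
dark [161, 20, 36, 31, 332] [176.1  34.6]
dark [262, 29, 167, 121, 11527] [342.4  94.2]
dark [148, 80, 6, 19, 31] [150.5  90.5]
```

```bash

python3 - <<'E'
import cv2
g=cv2.cvtColor(cv2.imread('pics/w7.png'),cv2.COLOR_BGR2GRAY)
for c0 in (158,278):
    print(c0)
    for r in range(14,54): print(r,''.join(' .:-=+*#%@'[::-1][min(9,v//22)] for v in g[r,c0:c0+42]))
print([ (r,g[r,200],g[r,235],g[r,265]) for r in range(8,60)])
E
```

```text
158
14                           .:::::::::::::::
15                            .::::::::::::::
16                            :::::::::::::::
17         ..                 :::::::::::::::
18      .--=--:.              .::::::::::::::
19     :=*####+=:.            .::::::::::::::
20    :=########*-.           :-:::::::::::::
21   .-##########*-.          .:..:..........
22   :+###########*.                         
23  .=##########%%%-                         
24  .=##########%%%+.                        
25  :+##########%%%#.                        
26  :+%######%#%%%%%:                        
27  .=%####%%#%%%%%%:........................
28  .=%##%%%#%%%%%%%=::::::::::::::::::::::::
29   -*%%%%%%%%%%%%%+------------------------
30   .=%%%%%%%%%%%%%+======================++
31    -*%%%%%%%%%%%%*++++++++++++++++++++++++
32    .-*%%%%%@@%%%#*++++++++*++++*******+***
33     .-#%%%%%%%%%#********+--=========-----
34      .-+%%%%@%%%#########+-.:--:-::-::::::
35       .:-=+#%%%###########+:.:::::::::::::
36         ...-+##############+--::::::::::::
37            .:+##############*=:::::
[... 4518 characters left out ...]
, (46, np.uint8(152), np.uint8(161), np.uint8(168)), (47, np.uint8(145), np.uint8(164), np.uint8(166)), (48, np.uint8(125), np.uint8(164), np.uint8(167)), (49, np.uint8(106), np.uint8(159), np.uint8(164)), (50, np.uint8(108), np.uint8(175), np.uint8(175)), (51, np.uint8(159), np.uint8(181), np.uint8(174)), (52, np.uint8(183), np.uint8(175), np.uint8(160)), (53, np.uint8(167), np.uint8(155), np.uint8(134)), (54, np.uint8(143), np.uint8(124), np.uint8(95)), (55, np.uint8(111), np.uint8(87), np.uint8(74)), (56, np.uint8(76), np.uint8(67), np.uint8(64)), (57, np.uint8(68), np.uint8(68), np.uint8(69)), (58, np.uint8(70), np.uint8(68), np.uint8(69)), (59, np.uint8(69), np.uint8(67), np.uint8(83))]
```

```bash

python3 - <<'E'
from h import *
import pickle
p,s0=pickle.load(open('w7.pkl','rb'))
b=[ray(q,.135,p) for q in [(200,26.9),(235,26.3),(265,25.7)]]; print(np.round(b,4))
L,Rr=ray((167,26.5),.138,p),ray((301,24),.138,p); print('balls',L.round(4),Rr.round(4),np.linalg.norm(L-Rr),'mid',((L+Rr)/2).round(4),'yaw',np.degrees(np.arctan2(-(L-Rr)[0],(L-Rr)[1])))
print('plate',[ray(q,.085,p).round(4) for q in [(200,54),(235,53.7),(265,53)]])
for e in [(200,20.9),(200,33.0)]: print('edge',ray(e,.135,p).round(4))
# rake hook in same view
im=cv2.imread('pics/w7.png'); m=cv2.inRange(cv2.cvtColor(im,cv2.COLOR_BGR2HSV),(3,170,90),(15,255,255)); m[:100]=0;m[270:]=0;m[:,:200]=0;m[:,320:]=0
rows=np.where(m.any(1))[0]; r0=rows[0]
for r in (r0,r0+2,r0+5,r0+15): c=np.where(m[r])[0]; print(r,c.min(),c.max())
s=st(); z=s['tool_pos'][2]
q=(np.where(m[r0+2])[0].mean(),r0); t=ray(q,z-.0748+.098,p); print('hooktip',t.round(4),'expected', (s0['tool_pos']+.052*np.array([np.cos(s0['tool_rot'][2]),np.sin(s0['tool_rot'][2]),0])).round(4))
print('expected px of hook end (x 52, z104/92)',[proj([*(s0['tool_pos'][:2]+.052*np.array([np.cos(s0['tool_rot'][2]),np.sin(s0['tool_rot'][2])])),z-.0748+h],p).round(1) for h in (.104,.092,.076)])
E
```

```text
[[0.6451 0.2017 0.135 ]
 [0.6413 0.1675 0.135 ]
 [0.6382 0.1383 0.135 ]]
balls [0.6488 0.233  0.138 ] [0.6346 0.1037 0.138 ] 0.13013678409270943 mid [0.6417 0.1683 0.138 ] yaw -6.264954089675325
plate [array([0.6292, 0.2131, 0.085 ]), array([0.6244, 0.1727, 0.085 ]), array([0.6208, 0.138 , 0.085 ])]
edge [0.6503 0.2007 0.135 ]
edge [0.6399 0.2026 0.135 ]
149 246 257
151 243 260
154 243 261
164 242 262
t 19.75 pos [0.4896 0.1688 0.27  ] rot deg [ 1.7988e+02  3.0000e-02 -7.3300e+00] F [ 0.3 -0.2 -3.1] M [ 0.04  0.03 -0.01] op 0.0195
hooktip [0.5447 0.1638 0.2932] expected [0.541  0.1636 0.2697]
expected px of hook end (x 52, z104/92) [array([252.6, 157.5]), array([252.5, 153.6]), array([252.4, 149.2])]
```

```bash

python3 - <<'E'
from h import *
s=st(); a=np.radians(-6.3)
for X in ([.6106,.1714,.175],[.6106,.1714,.127]): delta(s,X,a)
E
```

```text
t 19.75 pos [0.4896 0.1688 0.27  ] rot deg [ 1.7988e+02  3.0000e-02 -7.3300e+00] F [ 0.3 -0.2 -3.1] M [ 0.04  0.03 -0.01] op 0.0195
d [ 0.1197 -0.0182  0.0948] w [ 0.12  0.04 -1.03]
d [ 0.1198 -0.0183  0.1428] w [ 0.12  0.04 -1.03]
```

Emit:
{"api": "move_arm", "payload": {
  "deltas": [
    {"x": 0.04,"y": -0.006,"z": 0.03,"wx": 0,"wy": 0,"wz": -1,"hand": 0.1},
    {"x": 0.08,"y": -0.012,"z": 0.05,"wx": 0,"wy": 0,"wz": -1,"hand": 0.1},
    {"x": 0.11,"y": -0.018,"z": 0.07,"wx": 0,"wy": 0,"wz": -1,"hand": 0.1},
    {"x": 0.12,"y": -0.018,"z": 0.09,"wx": 0,"wy": 0,"wz": -1,"hand": 0.1},
    {"x": 0.12,"y": -0.018,"z": 0.095,"wx": 0,"wy": 0,"wz": -1,"hand": 0.1},
    {"x": 0.12,"y": -0.018,"z": 0.095,"wx": 0,"wy": 0,"wz": -1,"hand": 0.1}
  ]
}}

```text
time: 20.5
tool_pos: [0.6101, 0.1721, 0.1755]
tool_rot: [3.141, 0.001, -0.11]
contact_force: [-0.2, -0.5, -3.2]
opening: 0.0198
```

```bash

python3 - <<'E'
from h import *
s=st(); a=np.radians(-6.3)
for X in ([.6106,.1714,.129],): delta(s,X,a)
im,p=shot('side','s7.png')
m=cv2.inRange(cv2.cvtColor(im,cv2.COLOR_BGR2HSV),(3,170,90),(15,255,255)); m[:110]=0;m[200:]=0;m[:,:250]=0;m[:,345:]=0
n,l,stt,c=cv2.connectedComponentsWithStats(m);print([stt[i].tolist() for i in range(1,n) if stt[i][4]>10])
xh=np.array([np.cos(a),np.sin(a),0]); g=s['tool_pos']-[0,0,.0748]
for n_,x,h in (('hookend top',52,104),('hookend low',52,76),('hook inner low',44,76),('griptop',0,115)): print(n_,proj(g+xh*x/1000+[0,0,h/1000],p).round(1))
print('bar mid',proj([.6414,.168,.135],p).round(1))
E
```

```text
t 20.5 pos [0.6101 0.1721 0.1755] rot deg [ 1.7994e+02  3.0000e-02 -6.3100e+00] F [-0.2 -0.5 -3.2] M [ 0.05  0.03 -0.  ] op 0.0198
d [0.0006 0.0006 0.0465] w [ 0.06  0.03 -0.01]
[[301, 128, 25, 23, 172]]
hookend top [324.7 137.7]
hookend low [323.5 143.8]
hook inner low [321.2 142.7]
griptop [309.8 128.2]
bar mid [315.9 149.9]
```

Emit:
{"api": "move_arm", "payload": {
  "deltas": [
    {"x": 0,"y": 0,"z": 0.012,"wx": 0,"wy": 0,"wz": 0,"hand": 0.1},
    {"x": 0,"y": 0,"z": 0.024,"wx": 0,"wy": 0,"wz": 0,"hand": 0.1},
    {"x": 0,"y": 0,"z": 0.034,"wx": 0,"wy": 0,"wz": 0,"hand": 0.1},
    {"x": 0,"y": 0,"z": 0.042,"wx": 0,"wy": 0,"wz": 0,"hand": 0.1},
    {"x": 0,"y": 0,"z": 0.046,"wx": 0,"wy": 0,"wz": 0,"hand": 0.1}
  ]
}}

```text
time: 21.18
tool_pos: [0.6224, 0.1716, 0.1481]
tool_rot: [-3.137, -0.038, -0.11]
contact_force: [-4.0, -9.6, 75.5]
opening: 0.0194
```

Emit:
{"api": "move_arm", "payload": {
  "deltas": [
    {"x": 0,"y": 0,"z": 0.002,"wx": 0,"wy": 0,"wz": 0,"hand": 0.1},
    {"x": 0,"y": 0,"z": 0.004,"wx": 0,"wy": 0,"wz": 0,"hand": 0.1}
  ]
}}

```text
time: 21.42
tool_pos: [0.6229, 0.1715, 0.1446]
tool_rot: [-3.137, -0.039, -0.11]
contact_force: [-3.5, -9.8, 73.9]
opening: 0.0199
```

```bash
python3 -c "
from h import *
st()"
```

```text
t 21.43 pos [0.6229 0.1715 0.1446] rot deg [-179.74   -2.24   -6.3 ] F [-3.5 -9.8 73.9] M [-2.04  0.17 -0.02] op 0.0199
```

Emit:
{"api": "move_arm", "payload": {
  "deltas": [
    {"x": 0,"y": 0,"z": -0.015,"wx": 0,"wy": 0,"wz": 0,"hand": 0.1},
    {"x": 0,"y": 0,"z": -0.03,"wx": 0,"wy": 0,"wz": 0,"hand": 0.1},
    {"x": 0,"y": 0,"z": -0.05,"wx": 0,"wy": 0,"wz": 0,"hand": 0.1},
    {"x": 0,"y": 0,"z": -0.07,"wx": 0,"wy": 0,"wz": 0,"hand": 0.1},
    {"x": 0,"y": 0,"z": -0.1,"wx": 0,"wy": 0,"wz": 0,"hand": 0.1},
    {"x": -0.05,"y": 0,"z": -0.145,"wx": 0,"wy": 0,"wz": 0,"hand": 0.1},
    {"x": -0.11,"y": 0,"z": -0.145,"wx": 0,"wy": 0,"wz": 0,"hand": 0.1},
    {"x": -0.12,"y": 0,"z": -0.145,"wx": 0,"wy": 0,"wz": 0,"hand": 0.1}
  ]
}}

```text
time: 22.42
tool_pos: [0.4874, 0.1863, 0.2695]
tool_rot: [3.14, 0.004, -0.108]
contact_force: [0.9, 0.5, -2.7]
opening: 0.0196
```

```bash

python3 - <<'E'
from h import *
import pickle
s=st(); im,p=shot('wrist','w8.png'); pickle.dump((p,s),open('w8.pkl','wb'))
g=cv2.cvtColor(im,cv2.COLOR_BGR2GRAY)
for c in (200,215,265): print(c,g[8:60,c].tolist())
m=cv2.inRange(cv2.cvtColor(im,cv2.COLOR_BGR2HSV),(3,170,90),(15,255,255)); m[:90]=0;m[275:]=0;m[:,:200]=0;m[:,320:]=0
rows=np.where(m.any(1))[0]; r0=rows[0]
for r in list(range(r0,275,8)): c=np.where(m[r])[0]; print(r,c.min(),c.max(),end=' | ')
a=s['tool_rot'][2]; xh=np.array([np.cos(a),np.sin(a),0]); 
for d in (0,.01,.02): print('slid up',d,[proj(s['tool_pos']+xh*x+[0,0,h-.0748+d],p).round(1).tolist() for x,h in ((.052,.104),(.052,.076),(.015,.115))])
im2,p2=shot('side','s8.png')
o=np.zeros((384,800,3),np.uint8); o[:,:400]=im[:,100:500][:384]; o[:,400:]=cv2.resize(im2[100:196,245:345],(400,384),interpolation=cv2.INTER_CUBIC); cv2.imwrite('pics/v8.png',o)
E
```

```text
t 22.43 pos [0.4874 0.1863 0.2695] rot deg [179.9    0.24  -6.18] F [ 0.9  0.5 -2.7] M [ 0.09 -0.08  0.07] op 0.0196
200 [163, 159, 159, 159, 154, 155, 154, 185, 216, 224, 223, 219, 206, 181, 158, 137, 115, 98, 87, 103, 111, 89, 55, 51, 49, 52, 49, 50, 48, 49, 44, 46, 49, 83, 101, 103, 103, 109, 158, 180, 170, 146, 111, 76, 70, 64, 71, 70, 155, 198, 202, 197]
215 [166, 167, 166, 165, 166, 166, 164, 191, 219, 221, 222, 219, 207, 178, 158, 137, 109, 99, 85, 120, 154, 160, 160, 161, 162, 161, 163, 163, 163, 164, 166, 163, 164, 163, 165, 162, 165, 157, 172, 183, 168, 145, 105, 75, 66, 73, 68, 71, 96, 142, 161, 161]
265 [172, 171, 169, 168, 169, 169, 169, 190, 217, 223, 222, 219, 208, 182, 157, 136, 114, 96, 90, 124, 159, 167, 168, 166, 166, 166, 166, 165, 167, 166, 165, 165, 163, 166, 163, 164, 164, 157, 171, 178, 164, 145, 109, 76, 68, 68, 66, 67, 99, 146, 164, 162]
162 246 257 | 170 262 262 | 178 241 262 | 186 241 262 | 194 241 262 | 202 241 263 | 210 239 269 | 218 236 269 | 226 235 269 | 234 235 268 | 242 234 270 | 250 233 271 | 258 233 271 | 266 234 269 | Traceback (most recent call last):
  File "<stdin>", line 8, in <module>
    return umr_minimum(a, axis, None, out, keepdims, initial, where)
ValueError: zero-size array to reduction operation minimum which has no identity
```

```bash

python3 - <<'E'
from h import *
import pickle
for f in ('w7','w8'):
    p,s=pickle.load(open(f+'.pkl','rb')); im=cv2.imread(f'pics/{f}.png')
    m=cv2.inRange(cv2.cvtColor(im,cv2.COLOR_BGR2HSV),(3,170,60),(15,255,255)); m[:90]=0;m[275:]=0;m[:,:225]=0;m[:,285:]=0
    print(f)
    for r in range(145,275,4):
        c=np.where(m[r])[0]
        if len(c): print(r,c.min(),c.max(),len(c),end=' | ')
    g=cv2.cvtColor(im,cv2.COLOR_BGR2GRAY); print('\nhead cols 215',[int(v) for v in g[165:235:2,215]],'\n290',[int(v) for v in g[165:235:2,290]])
    mm=cv2.inRange(im,(140,140,140),(255,255,255)); 
    a=s['tool_rot'][2]; xh=np.array([np.cos(a),np.sin(a),0]); yh=np.array([-np.sin(a),np.cos(a),0])
    for d in (0,.01,.015,.02):
      for th in (0,-10,10):
        R=Ro.from_rotvec(np.radians(th)*yh)
        q=lambda x,h,y=0: proj(s['tool_pos']-[0,0,0]+[0,0,.019]+R.apply(xh*x+yh*y+np.array([0,0,h-.0938+d])),p).round(0).tolist()
        print('up',d,'pitch',th,'hookTopEnd',q(.052,.104),'hookLow',q(.052,.076),'gripTopFront',q(.015,.115),'headFront L',q(.015,.032,.035),'headBackL',q(-.015,.032,.035))
E
ls pics
```

```text
w7
149 246 257 12 | 153 244 261 13 | 161 261 262 2 | 165 242 262 4 | 169 242 262 4 | 173 242 262 4 | 177 242 262 4 | 181 260 262 3 | 185 242 269 5 | 189 241 268 7 | 193 239 268 11 | 197 237 268 9 | 201 237 268 8 | 205 237 268 15 | 209 237 268 15 | 213 236 268 15 | 217 236 268 17 | 221 236 268 21 | 225 236 268 7 | 229 234 269 5 | 233 234 269 6 | 237 235 269 7 | 241 235 269 7 | 245 235 269 7 | 249 235 269 8 | 253 235 269 7 | 257 235 269 8 | 261 235 269 8 | 265 235 269 9 | 
head cols 215 [204, 202, 205, 207, 207, 206, 206, 202, 196, 177, 212, 212, 201, 202, 200, 201, 197, 195, 197, 198, 193, 194, 198, 198, 193, 193, 145, 204, 204, 204, 207, 204, 208, 212, 212] 
290 [207, 207, 207, 205, 206, 206, 207, 192, 190, 186, 217, 216, 205, 204, 205, 200, 199, 198, 197, 199, 195, 195, 200, 195, 193, 194, 147, 196, 195, 193, 198, 193, 199, 209, 212]
up 0 pitch 0 hookTopEnd [253.0, 157.0] hookLow [252.0, 149.0] gripTopFront [253.0, 228.0] headFront L [209.0, 186.0] headBackL [211.0, 220.0]
up 0 pitch -10 hookTopEnd [253.0, 166.0] hookLow [252.0, 148.0] gripTopFront [253.0, 237.0] headFront L [208.0,
[... 3503 characters left out ...]
 [252.0, 153.0] gripTopFront [253.0, 228.0] headFront L [208.0, 201.0] headBackL [208.0, 238.0]
up 0.02 pitch 0 hookTopEnd [253.0, 166.0] hookLow [253.0, 155.0] gripTopFront [253.0, 247.0] headFront L [206.0, 193.0] headBackL [208.0, 230.0]
up 0.02 pitch -10 hookTopEnd [253.0, 183.0] hookLow [253.0, 160.0] gripTopFront [253.0, 262.0] headFront L [205.0, 185.0] headBackL [208.0, 220.0]
up 0.02 pitch 10 hookTopEnd [253.0, 153.0] hookLow [252.0, 153.0] gripTopFront [253.0, 230.0] headFront L [207.0, 202.0] headBackL [207.0, 240.0]
crop0.png
s1.png
s1c.png
s2.png
s2c.png
s3.png
s4.png
s5.png
s6.png
s7.png
scene0.png
side0.png
v6.png
w1.png
w2.png
w3.png
w4.png
w4c.png
w5.png
w6.png
w7.png
w8.png
```

```bash

python3 - <<'E'
import cv2,numpy as np
for f in ('w7','w8'):
    im=cv2.imread(f'pics/{f}.png'); g=cv2.cvtColor(im,cv2.COLOR_BGR2GRAY); sat=im.max(2).astype(int)-im.min(2); print(f)
    for r in range(144,246,2):
        print(r,''.join('o' if (sat[r,c]>110) else ('@' if g[r,c]<60 else '#' if g[r,c]<120 else '+' if g[r,c]<165 else '-' if g[r,c]<190 else '.' if g[r,c]<209 else ' ') for c in range(190,324,2)))
E
```

```text
w7
144 ..............................................-#@@@@@@@@@@@@@@@@@@@
146 ................................................#@@@@@@@@@++#####+-
148 ............................--..--..... ..... .. +@@@@@#-..........
150 ...........................ooooooooo..............+@#+.............
152 ..........................-ooooooooo-..............-........... ...
154 ..........................-ooooooooo-..............................
156 ..........................oooooooooo+..............................
158 ..........................ooooooooooo.............. ...............
160 ............... ..........ooooooooooo..............................
162 ..........................ooooooooooo..............................
164 ....................... ..ooooooooooo.... ....................... .
166 ..........................ooooooooooo..........................  ..
168 ..........................ooooooooooo..............................
170 ............ ........ .. .ooooooooooo..............................
172 ..........................ooooooooooo..........................  ..
174 ........ ....
[... 5549 characters left out ...]
..    ++ooooooooooooooooo++    ............--.......
228 ...-..........      .@@ooooooooooooooooo@#.          .    --......-
230 ...-..... .         -@@oooooooooooooooo#@@.         ......--......-
232 ...-....            +@@ooooooooooooooooo@@-          .....--.......
234 ...-....            +@@ooooooooooooooooo@@-            ...--.......
236 ....-..             #@@ooooooooooooooooo@@+            .-.-....-...
238 ....-+-             #@#ooooooooooooooooo@@#             -+-........
240 +++++++++++++.     .@@oooooooooooooooooo#@#.     -+++++++++++++++##
242 @@@#@@@@@@@@@+     -@@oooooooooooooooooo#@@.     #@@@@@@@@@@@@@@@@@
244 @@@@@@@@@@@@@+  .  +@@ooooooooooooooooooo@@-     #@@@@@@@@@@@@@@@@@
```

```bash

python3 - <<'E'
from h import *
import pickle
from scipy.optimize import least_squares
def model(v,f):
    p,s=pickle.load(open(f+'.pkl','rb')); d,dx,th=v
    T=Ro.from_euler('xyz',s['tool_rot'])*Ro.from_euler('x',np.pi)
    def q(x,h,y=0): return proj(s['tool_pos']+T.apply([0,0,.019])+(T*Ro.from_rotvec([0,th,0])).apply([x+dx,y,h-.0938])+T.apply([0,0,d]),p)
    return np.array([min(q(.052,.076)[1],q(.052,.104)[1]),q(.015,.032,.035)[1],q(-.015,.032,.035)[1],q(.014,.0,.035)[1],q(-.015,.032,-.045)[0]-q(-.015,.032,.045)[0],q(.052,.09,-.006)[0]-q(.052,.09,.006)[0]])
o7=np.array([149,185,217.5,177.5,106,20.]);o8=np.array([161.5,203,238,195.5,112,21.3])
b=o7-model([0,0,0],'w7'); print('bias',b.round(1))
for w in (o7,'w7'),(o8,'w8'):
    r=least_squares(lambda u:(model([u[0]/100,u[1]/100,u[2]/10],w[1])+b-w[0]),[0,0,0]); print(w[1],'up mm',r.x[0]*10,'dx mm',r.x[1]*10,'pitch deg',np.degrees(r.x[2]/10),r.fun.round(1))
E
```

```text
bias [-0.1 -0.8 -2.2  0.4 -0.1 -0.4]
w7 up mm 0.0 dx mm 0.0 pitch deg 0.0 [0. 0. 0. 0. 0. 0.]
w8 up mm 15.43793707445229 dx mm -4.022525424165446 pitch deg 5.537183700256132 [ 0.2 -0.3 -0.4  0.5  0.3 -0.2]
```

```bash

cat > hang.py <<'E'
from h import *
D,DX,TH=.01544,-.0040,np.radians(5.54)   # rake in the hand: slid up, shifted, pitched
def P(x,h,e=0):
    "rake point in the (x,z) of the stand's axes from the TCP, tool pitched e rad about rake y"
    R=lambda a:np.array([[np.cos(a),np.sin(a)],[-np.sin(a),np.cos(a)]])
    return R(e)@(np.array([0,.019+D])+R(TH)@np.array([x+DX,h-.0938]))
if __name__=='__main__':
    import pickle
    p,s=pickle.load(open('w8.pkl','rb')); print([ray(q,.135,p).round(4) for q in [(200,20.8),(215,20.8),(265,20.8)]])
    for e in (0,3,5,-5.54):
        e=np.radians(e); print(round(np.degrees(e),1),'bar',P(.034,.087,e).round(4),'headF',P(.015,.032,e).round(4),P(.015,.018,e).round(4),'tineF',P(.014,0,e).round(4),'hookin',P(.044,.076,e).round(4),P(.052,.076,e).round(4),'arm',P(.03,.092,e).round(4),'gripface',P(.015,.087,e).round(4))
    st()
E
python3 hang.py
```

```text
[array([0.6473, 0.2198, 0.135 ]), array([0.6457, 0.2053, 0.135 ]), array([0.6405, 0.1569, 0.135 ])]
0.0 bar [0.0292 0.0248] headF [ 0.005  -0.0281] [ 0.0036 -0.0421] tineF [ 0.0009 -0.0599] hookin [0.0381 0.0129] [0.0461 0.0121] arm [0.0257 0.0301] gripface [0.0103 0.0266]
3.0 bar [0.0305 0.0232] headF [ 0.0035 -0.0284] [ 0.0014 -0.0422] tineF [-0.0022 -0.0599] hookin [0.0387 0.0109] [0.0466 0.0097] arm [0.0272 0.0288] gripface [0.0117 0.026 ]
5.0 bar [0.0313 0.0221] headF [ 0.0025 -0.0285] [-0.     -0.0422] tineF [-0.0043 -0.0597] hookin [0.0391 0.0095] [0.0469 0.008 ] arm [0.0282 0.0278] gripface [0.0126 0.0256]
-5.5 bar [0.0267 0.0275] headF [ 0.0077 -0.0275] [ 0.0077 -0.0415] tineF [ 0.0067 -0.0595] hookin [0.0367 0.0165] [0.0447 0.0165] arm [0.0227 0.0325] gripface [0.0077 0.0275]
t 22.48 pos [0.4884 0.1864 0.2697] rot deg [ 1.7992e+02  1.7000e-01 -6.1800e+00] F [-0.9 -0.1 -3.4] M [0.05 0.23 0.05] op 0.0197
```

Emit:
{"api": "move_arm", "payload": {
  "deltas": [
    {"x": 0.03,"y": 0.0,"z": 0.03,"wx": 0,"wy": -2,"wz": 0,"hand": 0.1},
    {"x": 0.07,"y": 0.001,"z": 0.06,"wx": 0,"wy": -4,"wz": 0,"hand": 0.1},
    {"x": 0.1,"y": 0.002,"z": 0.08,"wx": 0,"wy": -5,"wz": 0,"hand": 0.1},
    {"x": 0.12,"y": 0.002,"z": 0.1,"wx": 0,"wy": -5,"wz": 0,"hand": 0.1},
    {"x": 0.1255,"y": 0.002,"z": 0.115,"wx": 0,"wy": -5,"wz": 0,"hand": 0.1},
    {"x": 0.1255,"y": 0.002,"z": 0.115,"wx": 0,"wy": -5,"wz": 0,"hand": 0.1},
    {"x": 0.1255,"y": 0.002,"z": 0.115,"wx": 0,"wy": -5,"wz": 0,"hand": 0.1}
  ],
  "grip_force": 60
}}

```text
time: 23.35
tool_pos: [0.6161, 0.1703, 0.1561]
tool_rot: [3.141, 0.086, -0.109]
contact_force: [-0.0, 0.9, -1.9]
opening: 0.0199
```

```bash

python3 - <<'E'
from hang import *
s=st(); e=np.radians(5); a=np.radians(-6.3); xh=np.array([np.cos(a),np.sin(a),0])
bar=np.array([.6415,.168,.135]); d=s['tool_pos']-bar; print('bar X from TCP',-(d@xh).round(4),'lateral',(d@[-xh[1],xh[0],0]).round(4))
im,p=shot('side','s9.png')
m=cv2.inRange(cv2.cvtColor(im,cv2.COLOR_BGR2HSV),(3,170,90),(15,255,255)); m[:100]=0;m[200:]=0;m[:,:250]=0;m[:,345:]=0
n,l,stt,c=cv2.connectedComponentsWithStats(m);print([stt[i].tolist() for i in range(1,n) if stt[i][4]>10])
for n_,x,h in (('hookend top',.052,.104),('hookend low',.052,.076),('griptop',-.015,.115)):
    q=P(x,h,e); print(n_,proj(s['tool_pos']+xh*q[0]+[0,0,q[1]],p).round(1))
R=Ro.from_euler('xyz',s['tool_rot']); w=R.inv().apply([0,0,-1]); print('down in tool axes',w.round(4)); print('fwd',R.inv().apply(xh).round(4))
E
```

```text
t 23.35 pos [0.6161 0.1703 0.1561] rot deg [179.98   4.94  -6.27] F [-0.   0.9 -1.9] M [ 0.02 -0.11 -0.03] op 0.0199
bar X from TCP 0.0255 lateral -0.0005
[[315, 136, 11, 12, 54], [299, 143, 11, 8, 42]]
hookend top [325.7 141.7]
hookend low [323.1 146.9]
griptop [307.9 127.9]
down in tool axes [ 8.620e-02 -4.000e-04  9.963e-01]
fwd [ 9.963e-01  5.000e-04 -8.620e-02]
```

Emit:
{"api": "move_arm", "payload": {
  "deltas": [
    {"x": -0.0035,"y": 0,"z": 0,"wx": 0,"wy": 0,"wz": 0,"hand": 0.1},
    {"x": -0.003,"y": 0,"z": 0.006,"wx": 0,"wy": 0,"wz": 0,"hand": 0.1},
    {"x": -0.0025,"y": 0,"z": 0.012,"wx": 0,"wy": 0,"wz": 0,"hand": 0.1},
    {"x": -0.002,"y": 0,"z": 0.018,"wx": 0,"wy": 0,"wz": 0,"hand": 0.1}
  ]
}}

```text
time: 23.9
tool_pos: [0.6125, 0.1703, 0.1369]
tool_rot: [3.141, 0.088, -0.11]
contact_force: [-0.0, 0.1, -2.4]
opening: 0.0201
```

Emit:
{"api": "move_arm", "payload": {
  "deltas": [
    {"x": 0.0005,"y": 0,"z": 0.006,"wx": 0,"wy": 0,"wz": 0,"hand": 0.1},
    {"x": 0.001,"y": 0,"z": 0.012,"wx": 0,"wy": 0,"wz": 0,"hand": 0.1},
    {"x": 0.0015,"y": 0,"z": 0.017,"wx": 0,"wy": 0,"wz": 0,"hand": 0.1}
  ]
}}

```text
time: 24.28
tool_pos: [0.6127, 0.1703, 0.1199]
tool_rot: [3.141, 0.087, -0.11]
contact_force: [-0.1, -0.6, -3.0]
opening: 0.0198
```

Emit:
{"api": "move_arm", "payload": {
  "deltas": [
    {"x": 0.0002,"y": 0,"z": 0.002,"wx": 0,"wy": 0,"wz": 0,"hand": 0.1},
    {"x": 0.0004,"y": 0,"z": 0.004,"wx": 0,"wy": 0,"wz": 0,"hand": 0.1},
    {"x": 0.0005,"y": 0,"z": 0.006,"wx": 0,"wy": 0,"wz": 0,"hand": 0.1}
  ]
}}

```text
time: 24.65
tool_pos: [0.6128, 0.1703, 0.1145]
tool_rot: [3.141, 0.087, -0.11]
contact_force: [0.1, 0.9, -3.3]
opening: 0.0196
```

Emit:
{"api": "move_arm", "payload": {
  "deltas": [
    {"x": 0.0001,"y": 0,"z": 0.001,"wx": 0,"wy": 0,"wz": 0,"hand": 0.1},
    {"x": 0.0002,"y": 0,"z": 0.002,"wx": 0,"wy": 0,"wz": 0,"hand": 0.1}
  ]
}}

```text
time: 24.9
tool_pos: [0.6127, 0.1703, 0.1125]
tool_rot: [3.141, 0.087, -0.11]
contact_force: [-0.2, 0.7, 0.3]
opening: 0.0197
```

Emit:
{"api": "move_arm", "payload": {
  "deltas": [
    {"x": 0,"y": 0,"z": 0.0008,"wx": 0,"wy": 2,"wz": 0,"hand": 0.1},
    {"x": 0,"y": 0,"z": 0.0016,"wx": 0,"wy": 4,"wz": 0,"hand": 0.1},
    {"x": 0.0003,"y": 0,"z": 0.0024,"wx": 0,"wy": 6,"wz": 0,"hand": 0.1},
    {"x": 0.001,"y": 0,"z": 0.0032,"wx": 0,"wy": 7.5,"wz": 0,"hand": 0.1},
    {"x": 0.0019,"y": 0,"z": 0.004,"wx": 0,"wy": 9,"wz": 0,"hand": 0.1},
    {"x": 0.0019,"y": 0,"z": 0.004,"wx": 0,"wy": 9,"wz": 0,"hand": 0.1}
  ]
}}

```text
time: 25.65
tool_pos: [0.614, 0.1703, 0.1086]
tool_rot: [3.141, -0.07, -0.11]
contact_force: [-0.5, 0.5, -2.1]
opening: 0.0194
```

```bash
python3 -c "
from h import *
st()"
```

```text
t 25.65 pos [0.614  0.1703 0.1086] rot deg [179.96  -4.01  -6.28] F [-0.5  0.5 -2.1] M [0.12 0.04 0.01] op 0.0194
```

Emit:
{"api": "move_arm", "payload": {
  "deltas": [
    {"x": 0.0007,"y": 0,"z": 0.0005,"wx": 0,"wy": 1,"wz": 0,"hand": 0.1},
    {"x": 0.001,"y": 0,"z": 0.001,"wx": 0,"wy": 1.6,"wz": 0,"hand": 0.1},
    {"x": 0.001,"y": 0,"z": 0.001,"wx": 0,"wy": 1.6,"wz": 0,"hand": 0.1}
  ]
}}

```text
time: 26.02
tool_pos: [0.6146, 0.1701, 0.1078]
tool_rot: [3.141, -0.097, -0.109]
contact_force: [-4.9, -0.2, 4.7]
opening: 0.0196
```

```bash
python3 -c "
from h import *
st()"
```

```text
t 26.02 pos [0.6146 0.1701 0.1078] rot deg [179.95  -5.57  -6.27] F [-4.9 -0.2  4.7] M [-0.04  1.1   0.05] op 0.0196
```

Emit:
{"api": "move_arm", "payload": {
  "deltas": [
    {"x": -0.0004,"y": 0,"z": -0.0006,"wx": 0,"wy": -0.3,"wz": 0,"hand": 0.1},
    {"x": -0.0004,"y": 0,"z": -0.0006,"wx": 0,"wy": -0.3,"wz": 0,"hand": 0.1},
    {"x": -0.0004,"y": 0,"z": -0.0006,"wx": 0,"wy": -0.3,"wz": 0,"hand": 0.3},
    {"x": -0.0004,"y": 0,"z": -0.0006,"wx": 0,"wy": -0.3,"wz": 0,"hand": 0.5},
    {"x": -0.0004,"y": 0,"z": -0.0006,"wx": 0,"wy": -0.3,"wz": 0,"hand": 0.7},
    {"x": -0.0004,"y": 0,"z": -0.0006,"wx": 0,"wy": -0.3,"wz": 0,"hand": 0.7},
    {"x": -0.0004,"y": 0,"z": -0.0006,"wx": 0,"wy": -0.3,"wz": 0,"hand": 0.7},
    {"x": -0.0004,"y": 0,"z": -0.0006,"wx": 0,"wy": -0.3,"wz": 0,"hand": 0.7}
  ],
  "grip_force": 10
}}

```text
time: 27.02
tool_pos: [0.6149, 0.17, 0.1079]
tool_rot: [3.141, -0.093, -0.11]
contact_force: [-0.5, -0.2, 0.0]
opening: 0.0639
```

```bash
python3 -c "
from h import *
st()
im,p=shot('side','s10.png')
m=cv2.inRange(cv2.cvtColor(im,cv2.COLOR_BGR2HSV),(3,170,90),(15,255,255)); m[:100]=0;m[200:]=0;m[:,:250]=0;m[:,345:]=0
n,l,stt,c=cv2.connectedComponentsWithStats(m);print([stt[i].tolist() for i in range(1,n) if stt[i][4]>5])
"
```

```text
t 27.02 pos [0.6149 0.17   0.1079] rot deg [179.96  -5.31  -6.29] F [-0.5 -0.2  0. ] M [0.13 0.13 0.  ] op 0.0639
[[306, 144, 16, 11, 74], [298, 154, 11, 7, 39]]
```

Emit:
{"api": "move_arm", "payload": {
  "deltas": [
    {"x": 0,"y": 0,"z": -0.01,"wx": 0,"wy": 0,"wz": 0,"hand": 0.7},
    {"x": 0,"y": 0,"z": -0.03,"wx": 0,"wy": 0,"wz": 0,"hand": 0.7},
    {"x": 0,"y": 0,"z": -0.06,"wx": 0,"wy": 0,"wz": 0,"hand": 0.7},
    {"x": 0,"y": 0,"z": -0.1,"wx": 0,"wy": 0,"wz": 0,"hand": 0.7},
    {"x": -0.03,"y": 0,"z": -0.15,"wx": 0,"wy": 0,"wz": 0,"hand": 0.7},
    {"x": -0.08,"y": 0,"z": -0.18,"wx": 0,"wy": 0,"wz": 0,"hand": 0.7},
    {"x": -0.13,"y": 0,"z": -0.18,"wx": 0,"wy": 0,"wz": 0,"hand": 0.7},
    {"x": -0.17,"y": 0,"z": -0.18,"wx": 0,"wy": 0,"wz": 0,"hand": 0.7}
  ]
}}

```text
time: 28.08
tool_pos: [0.4283, 0.1907, 0.2726]
tool_rot: [-3.141, -0.095, -0.11]
contact_force: [0.3, 1.4, 0.8]
opening: 0.0638
```

Emit:
{"api": "move_arm", "payload": {
  "deltas": [
    {"x": -0.01,"y": 0,"z": 0,"wx": 0,"wy": 0,"wz": 0,"hand": 0.7},
    {"x": -0.01,"y": 0,"z": 0,"wx": 0,"wy": 0,"wz": 0,"hand": 0.7},
    {"x": -0.01,"y": 0,"z": 0,"wx": 0,"wy": 0,"wz": 0,"hand": 0.7}
  ]
}}

```text
time: 28.45
tool_pos: [0.4214, 0.1916, 0.2706]
tool_rot: [3.141, -0.093, -0.11]
contact_force: [0.6, -0.3, 0.1]
opening: 0.0641
```

```bash

python3 - <<'E'
from h import *
st(); im,p=shot('side','s11.png'); w,pw=shot('wrist','w11.png'); 
up=lambda a,sz:cv2.resize(a,sz,interpolation=cv2.INTER_CUBIC)
o=np.zeros((600,800,3),np.uint8)
o[:390,:400]=up(im[115:193,270:350],(400,390)); o[:390,400:]=up(im[215:293,155:235],(400,390))
o[390:,:280]=up(im[90:330,200:350][::1],(280,210)); o[390:,280:]=up(w[:155],(520,210))
cv2.imwrite('pics/final.png',o)
E
```

```text
t 28.45 pos [0.4214 0.1916 0.2706] rot deg [179.97  -5.35  -6.32] F [ 0.6 -0.3  0.1] M [ 0.03  0.11 -0.02] op 0.0641
```

View pics/final.png

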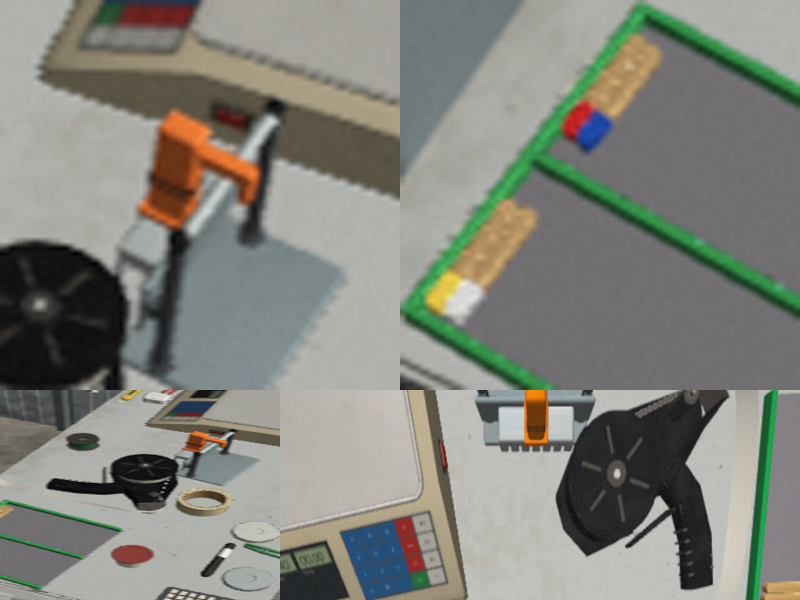

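```bash

python3 - <<'E'
from h import *
a=cv2.imread('pics/side0.png').astype(int); b=cv2.imread('pics/s11.png').astype(int); c,_=shot('side','s12.png'); c=c.astype(int)
for n,(x,y,w) in dict(cup=(270,278,14),tape=(309,217,18),spool=(244,149,12)).items():
    print(n,np.abs(a-b)[y-w:y+w,x-w:x+w].mean().round(1))
print('rake motion',np.abs(c-b)[130:175,285:330].mean().round(2),'background',np.abs(c-b)[270:300,180:260].mean().round(2))
robot.hand_in()
E
```

```text
cup 1.3
tape 1.3
spool 1.4
rake motion 1.14 background 1.09
the job is handed in; nothing more can be done
```

I raked both lanes and hung the rake, then handed the job in at about 28.5 s. One mistake on the way: my first try at hanging it hit the stand.

- **Stakes:** In each lane I pressed the two stakes against the lip with about 5 N at the last reading. The final picture shows two snug rows along the lip in both lanes: red then blue on the left, yellow then white on the right.
- **Mistake:** I had the clearance to the back plate the wrong way round, so I lowered the rake's tines onto what must have been the top of the plate. The wrist force read about 75 N, under the 120 N limit. The rake slid about 15 mm and tilted about 5.5° in the grip. I measured that shift and corrected for it.
- **Hanging:** The second try went in cleanly. The bar took the weight at the height I expected, and the head touched the plate before I let go.
- **Last checks:** The last two side images showed no movement of the rake beyond image noise. The tape roll, sample cup and spool look unchanged from the first image. The gripper was open and clear of everything.
- **Not confirmed:** The right-lane colour check did not find the yellow end, but the final picture shows it in place. I had no direct reading of contact forces on the arm body, and no picture of the tool stand straight after the bump.

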